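Sort the turned parts into their bench trays

ROBOT

A 7-joint arm with a two-finger parallel gripper is mounted at the origin on the work surface. World frame = base frame: x ahead of the robot, y to its left, z up, the work surface at z = 0. Lengths are in m, angles in rad, forces in N, time in s.
With the tool pointing down it reaches from about 0.4 to 0.85 m from the base axis. Payload 4.5 kg.
Tool frame: the origin (TCP) lies on the mounting face of the last link; the fingertips stand 166 mm ahead of it and the grasp point (between the pads) lies 147 mm ahead of it; z points along the fingers, y is the line along which they close (so a half turn about z gives the same grasp; the last joint's range is limited). The gripper opens to 88 mm and grips with 3 to 60 N. Pads are 18 mm wide; open, the fingers measure 123 mm over their backs; the gripper's body (75 mm by 187 mm) begins 45 mm behind the grasp point.
Start: joints at [1.147, 0.689, -0.195, 1.565, 0.157, 0.902, -0.215], TCP at [0.276, -0.561, 0.405] pointing down, gripper open.
Joint ranges: [-3.01, 3.01], [-0.46, 2.08], [-1.47, 1.51], [0.13, 2.56], [-1, 4.14], [0.04, 2.09], [-2.66, 2.66]. Speed limits (rad/s): [2.57, 2.57, 3.14, 3.14, 3.14, 3.14, 3.14].

INTERFACE

Orientations are given as a unit quaternion [x, y, z, w].
In Python, from plant import r, snapshot gives the robot as it stands. The module is installed in compiled form; this text tells all that it offers.
- The arm moves only by the tool move_arm, never from a script. Its argument "rows" is a list of rows, each a list of 5 numbers: the shift along the tool's x, y, z in m, then the turn about the tool's z in rad, then the finger opening in m, from 0 to 0.0881. In form: [[dx, dy, dz, spin, claw], ...]. A call has 1 to 10 rows; each row shifts and turns the commanded pose from where the row before left it, along the tool's axes as they then stand; what a row does not reach is not made up. A row lasts 1/12 s, in which the tool goes at most 41.7 mm and 7.16 degrees, less where a joint would pass 70% of its speed; a pose out of reach is approached as far as the arm can. A call with a gripper value outside its range is refused whole. The fingers move at their own pace and stop on an object; "newtons" is the grip in N (left out, the last holds). Time passes only in rows, so rows that do not move let the fingers close. It gives the time, the measured TCP pose, the force, the opening and the grip force at its end, in the units of the state.
- r.get_state(): the state, without advancing time (a new reading comes with each control period).
- snapshot(name): name is "scene" or "side" or "wrist"; returns a dict with "color" (480x640x3 uint8, red, green, blue), "depth" (480x640 float32, m along the optical axis (not along the pixel's ray), 0 where there is no reading), "mtx" (3x3 intrinsics, pixels), "eye" and "orientation" of the camera in the world. Camera axes: x right, y up, looking along -z (the intrinsics and any distortion apply to the point x, -y, -z); pixel columns grow to the right and rows downward; lengths in m; the calibration is good to about 2 mm. The wrist camera is an equidistant fisheye: a pixel r from the principal point sees the ray r / f radians off the axis. A picture is of the moment at which its call begins.
- r.finish_job(): hands the job in; it is judged then, once.
The state is a dict: "clock": time; "q": joint angles; "qd": joint speeds; "joint_torque": joint torques, N m; "tool_pos": TCP position; "eef_rot": TCP orientation; "contact_force": force on the tool from outside, world axes, zero at the start; "moment": the same for the moment, N m; "opening": opening from 0.0 (shut) to 1.0 (fully open); "finger_force": force on a finger pad.
Only numpy, scipy, OpenCV 4.12 (cv2) and the standard library are available. Lean on these libraries where they do the work, as an engineer would, in place of code of your own. Each camera call takes 0.05 s, during which the arm holds its last target. There are 200 camera calls.

TASK

Clear the fitter's bench by kind: both ring collars into the round pan, both stepped chuck jaws into the oblong tray, and the hexagon nut into the small square tray. Set each one down (do not drop it) the same way up as it lies now, flat on the tray's floor and not on the rim or on another part. Leave the oil bottle and the sharpening stone where they are.

Things in the scene. Friction and masses are not known exactly. Their poses are not given: they have to be found in the camera images.
- collar_1: Plain bright steel shaft collar: a flat ring lying on its face, 56 mm outside diameter, 26 mm bore, 26 mm high, about 350 g. Origin at the centre of its underside, z up along the bore.
- collar_2: Plain bright steel shaft collar: a flat ring lying on its face, 56 mm outside diameter, 26 mm bore, 26 mm high, about 350 g. Origin at the centre of its underside, z up along the bore. The same as the other collar.
- jaw_1: Dark steel lathe-chuck jaw: a stepped block lying on its flat base, 66 mm long (its x), 20 mm wide (its y, flat parallel sides from end to end), about 250 g. Three steps rise towards +x: 14 mm high for x from -33 to -11 mm, 26 mm high from -11 to +13 mm, 36 mm high from +13 to +33 mm. Origin at the centre of the 66 x 20 mm base, on its underside, z up; its centre of mass lies at about x = +6 mm.
- jaw_2: Dark steel lathe-chuck jaw: a stepped block lying on its flat base, 66 mm long (its x), 20 mm wide (its y, flat parallel sides from end to end), about 250 g. Three steps rise towards +x: 14 mm high for x from -33 to -11 mm, 26 mm high from -11 to +13 mm, 36 mm high from +13 to +33 mm. Origin at the centre of the 66 x 20 mm base, on its underside, z up; its centre of mass lies at about x = +6 mm. The same as the other jaw.
- nut: Large bright steel hexagon nut lying flat, 41 mm across flats, about 47 mm across corners, 26 mm high, with an open bore about 27 mm across, about 170 g. Origin at the centre of its underside, z up; one pair of flats faces its +x and -x, the others at every 60 degrees.
- oil_bottle: Amber oil bottle with a paper label and black cap, standing upright among the parts, 40 mm diameter, 85 mm high, about 150 g, loose. Not to be moved. Origin at the centre of its underside.
- stone: Two-layer sharpening stone (grey below, reddish-brown above), lying among the parts, 50 mm (its x) by 28 mm (its y), 28 mm high, about 120 g, loose. Not to be moved. Origin at the centre of its underside.
- round_pan: Round aluminium pan for the collars, 158 mm outside and 150 mm inside diameter. Fixed to the bench. Origin at the centre of its underside, on the bench top, z up; floor 3 mm thick, so its inner floor is 3 mm above the origin; rim 4 mm thick, top of the rim 10 mm above the origin.
- long_tray: Oblong aluminium tray for the jaws, 98 mm (its x) by 158 mm (its y) outside, 90 by 150 mm inside. Fixed to the bench. Origin at the centre of its underside, on the bench top, z up; floor 3 mm thick, so its inner floor is 3 mm above the origin; rim 4 mm thick, top of the rim 10 mm above the origin.
- square_tray: Small square aluminium tray for the nut, 88 by 88 mm outside, 80 by 80 mm inside. Fixed to the bench. Origin at the centre of its underside, on the bench top, z up; floor 3 mm thick, so its inner floor is 3 mm above the origin; rim 4 mm thick, top of the rim 10 mm above the origin.

How it is judged:
At the end, for the whole second after the job is handed in: Collars within 50 mm of the round pan's centre; jaws within 38 mm (x) and 68 mm (y) of the oblong tray's centre; nut within 22 mm (x, y) of the square tray's centre; each underside within 4 mm of its tray's floor, upright to 0.1 rad, at rest (below 0.02 m/s, 0.2 rad/s) (horizontal distance between each of collar_1, collar_2 and round_pan below 0.05 m and z of each of collar_1, collar_2 in the frame of round_pan below 0.007 m and angle between each of collar_1, collar_2, jaw_1, jaw_2, nut's own z axis and vertical below 0.1 rad and linear speed of each of collar_1, collar_2, jaw_1, jaw_2, nut below 0.02 m/s and angular speed of each of collar_1, collar_2, jaw_1, jaw_2, nut below 0.2 rad/s and x of jaw_1 in the frame of long_tray between -0.038 and 0.038 m and y of jaw_1 in the frame of long_tray between -0.068 and 0.068 m and z of each of jaw_1, jaw_2 in the frame of long_tray below 0.007 m and x of jaw_2 in the frame of long_tray between -0.038 and 0.038 m and y of jaw_2 in the frame of long_tray between -0.068 and 0.068 m and x of nut in the frame of square_tray between -0.022 and 0.022 m and y of nut in the frame of square_tray between -0.022 and 0.022 m and z of nut in the frame of square_tray below 0.007 m); the robot touches nothing.
It fails at once if a part was dropped: out of the fingers while its underside was more than 50 mm above the bench ((height (world z) of collar_1 above 0.05 m and contact force between the fingers and collar_1 below 0.05 N) or (height (world z) of collar_2 above 0.05 m and contact force between the fingers and collar_2 below 0.05 N) or (height (world z) of jaw_1 above 0.05 m and contact force between the fingers and jaw_1 below 0.05 N) or (height (world z) of jaw_2 above 0.05 m and contact force between the fingers and jaw_2 below 0.05 N) or (height (world z) of nut above 0.05 m and contact force between the fingers and nut below 0.05 N)).
It fails at once if the oil bottle or the sharpening stone was shifted by more than 20 mm or knocked over (distance of any of oil_bottle, stone from where it was at the start of the episode above 0.02 m or angle between oil_bottle's own z axis and vertical above 0.4 rad).
It also fails if it takes over 128 s, if anything falls off the work surface, if the arm or the gripper's body presses on something with over 40 N, if the wrist force passes 120 N, or if a joint passes its speed limit or range.

## Working session

There is one attempt and no reset: what is moved stays moved. The work goes in short steps, Python scripts to look and compute and a tool call to move; the robot and the scene stay as the last step left them, time stands still between calls to the robot, and variables do not carry over. Pictures are saved under pics/ and viewed, at most 14 in all, crops included, and the job is handed in when it is done.

Besides the shell and the picture viewer there is one more tool, called after "Request:" as name(argument=value, ...), one argument or row to a line, values as JSON. move_arm: Moves the arm, as the interface text tells. Its arguments: {"type":"object","properties":{"rows":{"type":"array"},"newtons":{"type":"number"}},"required":["rows"]}

```bash
mkdir -p pics; cat > h.py <<'E'
import numpy as np, cv2
from scipy.spatial.transform import Rotation as R
from plant import r, snapshot
def cloud(s):
    K=s['mtx'];d=s['depth'];v,u=np.mgrid[:480,:640]
    p=np.stack([(u-K[0,2])/K[0,0]*d,-(v-K[1,2])/K[1,1]*d,-d],-1)
    return p@R.from_quat(s['orientation']).as_matrix().T+s['eye']
E
python3 - <<'E'
from h import *
for n in('scene','side'):
    s=snapshot(n);np.savez(n,**s);cv2.imwrite(f'pics/{n}.png',s['color'][:,:,::-1]);print(n,s['mtx'],s['eye'],s['orientation'])
print(r.get_state())
E
```

```text
scene [[482.8980776    0.         322.77906298]
 [  0.         482.8980776  238.37170163]
 [  0.           0.           1.        ]] [ 0.99363034 -0.60336536  0.78409848] [0.36393217 0.11964156 0.2830914  0.87926022]
side [[609.87412052   0.         324.44944578]
 [  0.         609.87412052 240.44312418]
 [  0.           0.           1.        ]] [0.17398197 0.77496419 0.55836926] [-0.1006857   0.48047127  0.84748178 -0.20195142]
{'clock': 0.1, 'q': array([ 1.14682715,  0.68988605, -0.19451376,  1.56619105,  0.15727335,
        0.90249726, -0.21509418]), 'qd': array([-0.00118164, -0.00111171, -0.00025506, -0.00319106,  0.00134975,
       -0.00165655,  0.00091387]), 'joint_torque': array([-3.34499229e-03, -5.28504968e+01, -1.27132528e+00, -1.53836328e+01,
       -5.24804124e-02,  2.01533454e-03,  2.33460935e-05]), 'tool_pos': array([ 0.27607423, -0.56041084,  0.40401168]), 'eef_rot': array([ 9.73913563e-01,  2.26917908e-01, -2.28763446e-04, -7.63932766e-04]), 'contact_force': array([-0.2895421 ,  1.25219929,  0.34892497]), 'moment': array([ 0.04090775,  0.03817811, -0.01320178]), 'finger_force': 0.0, 'opening': 1.000755831199715}
```

View pics/scene.png

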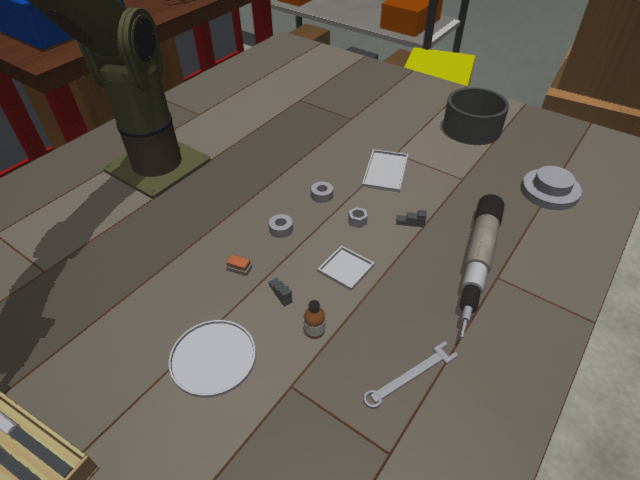

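View pics/side.png

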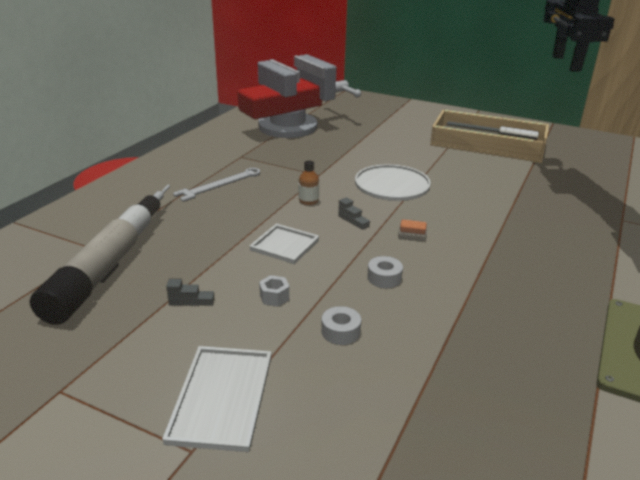

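The scene view shows the collars at (322,191) and (281,225), the nut at (358,216), the jaws at (411,219) and (281,291), the stone at (239,264) and the bottle at (315,318). The trays are at (386,169), (346,267) and (212,357). The parts are well apart.

```bash
cat > m.py <<'E'
from h import *
def load(n): return dict(np.load(n+'.npz'))
S=[load('scene'),load('side')]
C=[cloud(s) for s in S]
def at(i,u,v): return C[i][v,u]
px={'collarA':(322,191),'collarB':(281,225),'nut':(358,216),'jawR':(411,219),'jawL':(281,291),'stone':(239,264),'bottle':(315,318),'long':(386,169),'sq':(346,267),'round':(212,357)}
P=[]
for c,s in zip(C,S):
    q=c.reshape(-1,3);P.append(q[(s['depth'].ravel()>0)&(q[:,2]<.12)&(q[:,2]>-.02)])
for k,(u,v) in px.items():
    c=at(0,u,v); rad=.1 if k in('long','round') else .06 if k=='sq' else .05
    print(k,c.round(3))
    for n,q in zip(('sc','sd'),P):
        w=q[np.hypot(*(q[:,:2]-c[:2]).T)<rad]
        bench=np.median(w[w[:,2]<np.percentile(w[:,2],60),2])
        w=w[w[:,2]>.007 if rad==.05 else (w[:,2]>.0055)&(w[:,2]<.02)]
        if len(w)<10: print(n,'few');continue
        zt=np.percentile(w[:,2],95)
        t=w if rad>.05 else w[w[:,2]>zt-.006]
        rc=cv2.minAreaRect(t[:,:2].astype('f4')*1000)
        print(' ',n,len(w),'bench',bench.round(4),'top',zt.round(4),'rect',np.round(rc[0],1),np.round(rc[1],1),round(rc[2],1),'mean',(t.mean(0)*1000).round(1))
# overlaid top view, 2 mm/px -> 0.67mm
q=np.vstack(P); x0,y0,sc=.35,-.62,1000
E
python3 m.py
python3 - <<'E'
import sys;sys.path.insert(0,'.')
import os;os.chdir('.')
from h import *
# rectified top views at z=0.0 plane, 1mm/px: u=-y, v=-x
def rect(s,z,x0=.35,x1=.85,y0=-.6,y1=.2):
    X,Y=np.meshgrid(np.arange(x1,x0,-.00125),np.arange(y1,y0,-.00125),indexing='ij')
    p=(np.stack([X,Y,X*0+z],-1)-s['eye'])@R.from_quat(s['orientation']).as_matrix()
    K=s['mtx'];u=K[0,0]*p[...,0]/-p[...,2]+K[0,2];v=K[1,1]*p[...,1]/p[...,2]+K[1,2]
    return cv2.remap(s['color'],u.astype('f4'),v.astype('f4'),1)[:,:,::-1]
for n in('scene','side'):
    s=dict(np.load(n+'.npz'));cv2.imwrite(f'pics/top_{n}.png',rect(s,.0,.25,.75,-.5,.4))
E
```

```text
collarA [0.432 0.166 0.003]
  sc 362 bench 0.0006 top 0.028 rect [441.4 151.1] [52.4 55.1] 35.1 mean [441.7 150.3  25.7]
  sd 1104 bench -0.0011 top 0.0256 rect [437.1 155.1] [53.5 57.1] 26.1 mean [436.4 157.2  24. ]
collarB [0.426 0.009 0.002]
  sc 429 bench 0.0004 top 0.0274 rect [434.6  -3.3] [54.7 55.4] 66.8 mean [435.6  -3.8  25.2]
  sd 820 bench -0.0011 top 0.0254 rect [431.1   0.9] [55.1 57.6] 13.5 mean [430.4   2.6  23.5]
nut [0.56  0.137 0.007]
  sc 283 bench 0.0001 top 0.0276 rect [564.4 124.3] [45.9 43.5] 6.6 mean [565.4 123.7  25.5]
  sd 638 bench -0.0013 top 0.0254 rect [561.1 127.8] [41.5 46.1] 44.1 mean [561.  128.4  23.4]
jawR [0.673 0.187 0.02 ]
  sc 330 bench 0.0006 top 0.0368 rect [689.2 201.8] [18.6 21.4] 29.9 mean [689.8 201.1  35.3]
  sd 783 bench -0.0011 top 0.0347 rect [686.6 205.5] [20.4 22.3] 28.7 mean [685.2 206.7  33.5]
jawL [ 0.571 -0.165  0.036]
  sc 318 bench -0.0003 top 0.0366 rect [ 576.5 -159.6] [21.  22.6] 71.9 mean [ 576.1 -160.3   35. ]
  sd 406 bench -0.0014 top 0.0343 rect [ 571.8 -156.6] [23.5 25.3] 64.3 mean [ 570.9 -154.9   32.8]
stone [ 0.44
[... 410 characters left out ...]
.5] 27.6 mean [ 660.7 -177.4   80.9]
long [0.518 0.339 0.004]
  sc 385 bench 0.001 top 0.0122 rect [518.  334.1] [ 98.  166.3] 21.5 mean [518.7 330.3   8.6]
  sd 1392 bench -0.0007 top 0.0101 rect [515.7 336. ] [ 98.9 161.9] 21.2 mean [511.6 348.3   8.2]
sq [ 0.625 -0.012  0.002]
  sc 365 bench 0.0017 top 0.0116 rect [625.7 -15.6] [91.3 88.8] 88.5 mean [626.7 -14.8   8.8]
  sd 392 bench 0.0003 top 0.0097 rect [622.3 -13.9] [92.6 91.6] 88.3 mean [623.5 -10.1   7.7]
round [ 0.549 -0.34   0.004]
  sc 707 bench 0.0005 top 0.0111 rect [ 548.6 -339.2] [156.2 158.5] 64.0 mean [ 551.9 -342.7    8.5]
  sd 298 bench -0.0007 top 0.0096 rect [ 544.7 -335.2] [155.7 160.7] 41.0 mean [ 543.3 -332.5    7.5]
```

View pics/top_side.png

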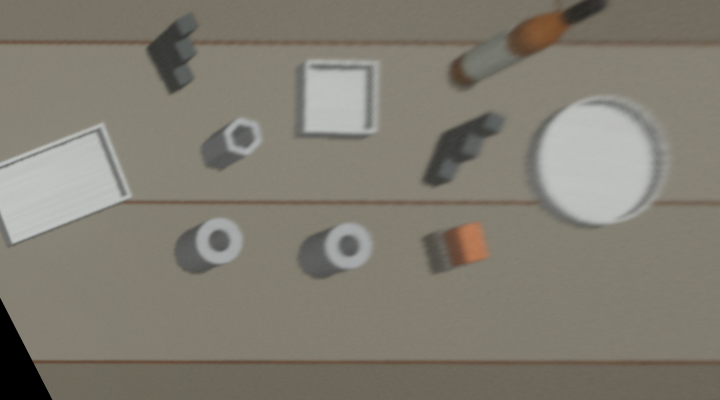

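```bash
python3 - <<'E'
from m import *
print('----')
for k,c,zb in(('jawR',(.68,.195),(.010,.045)),('jawL',(.555,-.155),(.010,.045)),('nut',(.5625,.126),(.020,.04))):
  for q,off in zip(P,(-.0007,.0013)):
    w=q[np.hypot(*(q[:,:2]-c).T)<.055];z=w[:,2]+off
    for lo,hi,nm in((.008,.05,'all'),(.008,.016,'low'),(.021,.028,'mid'),(.031,.05,'top')):
        t=w[(z>lo)&(z<hi)]
        if len(t)>8:
            rc=cv2.minAreaRect(t[:,:2].astype('f4')*1000);print(k,nm,len(t),(t.mean(0)*1000).round(1),np.round(rc[0],1),np.round(rc[1],1),round(rc[2],1))
E
```

```text
collarA [0.432 0.166 0.003]
  sc 362 bench 0.0006 top 0.028 rect [441.4 151.1] [52.4 55.1] 35.1 mean [441.7 150.3  25.7]
  sd 1104 bench -0.0011 top 0.0256 rect [437.1 155.1] [53.5 57.1] 26.1 mean [436.4 157.2  24. ]
collarB [0.426 0.009 0.002]
  sc 429 bench 0.0004 top 0.0274 rect [434.6  -3.3] [54.7 55.4] 66.8 mean [435.6  -3.8  25.2]
  sd 820 bench -0.0011 top 0.0254 rect [431.1   0.9] [55.1 57.6] 13.5 mean [430.4   2.6  23.5]
nut [0.56  0.137 0.007]
  sc 283 bench 0.0001 top 0.0276 rect [564.4 124.3] [45.9 43.5] 6.6 mean [565.4 123.7  25.5]
  sd 638 bench -0.0013 top 0.0254 rect [561.1 127.8] [41.5 46.1] 44.1 mean [561.  128.4  23.4]
jawR [0.673 0.187 0.02 ]
  sc 330 bench 0.0006 top 0.0368 rect [689.2 201.8] [18.6 21.4] 29.9 mean [689.8 201.1  35.3]
  sd 783 bench -0.0011 top 0.0347 rect [686.6 205.5] [20.4 22.3] 28.7 mean [685.2 206.7  33.5]
jawL [ 0.571 -0.165  0.036]
  sc 318 bench -0.0003 top 0.0366 rect [ 576.5 -159.6] [21.  22.6] 71.9 mean [ 576.1 -160.3   35. ]
  sd 406 bench -0.0014 top 0.0343 rect [ 571.8 -156.6] [23.5 25.3] 64.3 mean [ 570.9 -154.9   32.8]
stone [ 0.44
[... 1849 characters left out ...]
9 -159.9   35.2] [ 576.5 -159.6] [21.  22.6] 71.9
jawL all 453 [ 554.7 -146.4   19.9] [ 551.  -147.9] [24.7 69.2] 67.3
jawL low 172 [ 543.9 -140.9   11.1] [ 550.3 -148.1] [23.2 67.5] 68.5
jawL mid 126 [ 556.  -148.1   23.3] [ 560.4 -152.5] [22.9 46.8] 71.0
jawL top 76 [ 571.  -155.5   33.3] [ 572.  -157.3] [22.3 24.2] 64.3
nut all 267 [566.2 122.3  20.8] [565.1 124.4] [45.2 44.9] 82.7
nut low 73 [567.7 120.1  12.8] [566.  120.2] [37.5 39.2] 59.8
nut mid 138 [565.5 123.6  25.4] [564.4 124.3] [45.9 43.5] 6.6
nut all 642 [559.9 130.2  18.5] [560.9 128. ] [41.5 46.5] 44.1
nut low 190 [558.5 132.8  10.7] [559.6 130.7] [39.4 37.9] 72.2
nut mid 333 [561.  128.4  23.5] [561.1 127.8] [41.5 46.1] 44.1
```

Top-side view: the jaws, trays, collars, stone and bottle all match the depth clusters, and the nut is at (242,135). I'll enlarge the nut to read its yaw.

```bash
cat >> h.py <<'E'
def plan(x,y,z,yaw=None,p=None):
    "tool-frame shift to world TCP target; yaw=deg of tool x axis; spin applied after the shift"
    s=r.get_state();M=R.from_quat(s['eef_rot']);m=M.as_matrix();y0=np.degrees(np.arctan2(m[1,0],m[0,0]))
    d=m.T@(np.array([x,y,z])-s['tool_pos'])
    print('pos',s['tool_pos'].round(4),'yaw',y0.round(2),'shift',d.round(4),'spin',None if yaw is None else np.radians(y0-yaw).round(3),'t',round(s['clock'],2),'open',round(s['opening'],3))
E
python3 - <<'E'
from h import *
out=[]
for n,c in(('scene',(.5645,.1245)),('side',(.561,.128))):
    s=dict(np.load(n+'.npz'))
    X,Y=np.meshgrid(np.linspace(c[0]+.035,c[0]-.035,400),np.linspace(c[1]+.035,c[1]-.035,400),indexing='ij')
    p=(np.stack([X,Y,X*0+.0265],-1)-s['eye'])@R.from_quat(s['orientation']).as_matrix()
    K=s['mtx'];u=K[0,0]*p[...,0]/-p[...,2]+K[0,2];v=K[1,1]*p[...,1]/p[...,2]+K[1,2]
    out.append(cv2.remap(s['color'],u.astype('f4'),v.astype('f4'),2)[:,:,::-1])
cv2.imwrite('pics/nut.png',np.hstack(out))
plan(.433,-.001,.30,26)
E
```

```text
pos [ 0.2761 -0.5604  0.404 ] yaw 26.23 shift [ 0.388  -0.4323  0.1047] spin 0.004 t 0.1 open 1.001
```

View pics/nut.png

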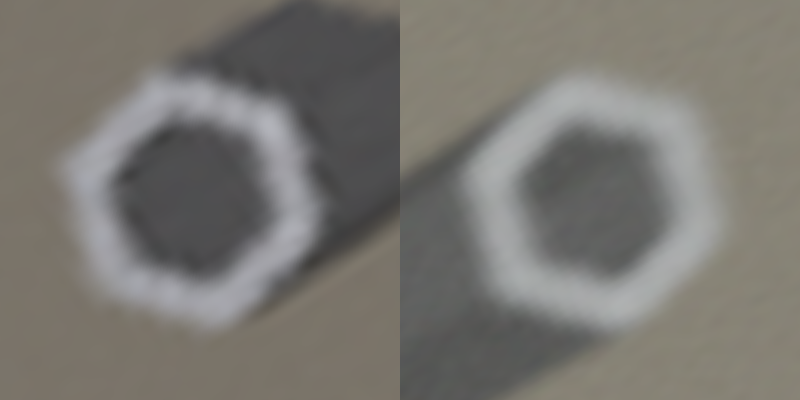

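The right crop shows hexagon corners at (575,75) and (620,325), so the corner direction is about 10° and the flat normals are at 40°/100°. Now moving to the first collar.

Request:
move_arm(
  rows=[
    [0.0194, -0.0216, 0.0052, 0, 0.088],
    [0.0194, -0.0216, 0.0052, 0, 0.088],
    [0.0194, -0.0216, 0.0052, 0, 0.088],
    [0.0194, -0.0216, 0.0052, 0, 0.088],
    [0.0194, -0.0216, 0.0052, 0, 0.088],
    [0.0194, -0.0216, 0.0052, 0, 0.088],
    [0.0194, -0.0216, 0.0052, 0, 0.088],
    [0.0194, -0.0216, 0.0052, 0, 0.088],
    [0.0194, -0.0216, 0.0052, 0, 0.088],
    [0.0194, -0.0216, 0.0052, 0, 0.088],
  ],
  newtons=45,
)

```text
clock: 0.93
tool_pos: [0.3549, -0.2798, 0.3524]
eef_rot: [0.974, 0.227, -0.0, -0.0]
contact_force: [0.5, -0.4, -0.5]
opening: 0.997
finger_force: 0.0
```

Request:
move_arm(
  rows=[
    [0.0194, -0.0216, 0.0052, 0, 0.088],
    [0.0194, -0.0216, 0.0052, 0, 0.088],
    [0.0194, -0.0216, 0.0052, 0, 0.088],
    [0.0194, -0.0216, 0.0052, 0, 0.088],
    [0.0194, -0.0216, 0.0052, 0, 0.088],
    [0.0194, -0.0216, 0.0052, 0, 0.088],
    [0.0194, -0.0216, 0.0052, 0, 0.088],
    [0.0194, -0.0216, 0.0052, 0, 0.088],
    [0.0194, -0.0216, 0.0052, 0, 0.088],
    [0.0194, -0.0216, 0.0052, 0, 0.088],
  ],
)

```text
clock: 1.77
tool_pos: [0.4336, -0.0001, 0.3003]
eef_rot: [0.974, 0.227, -0.0, 0.0]
contact_force: [0.5, 0.5, -1.4]
opening: 1.001
finger_force: 0.0
```

Request:
move_arm(
  rows=[
    [0, 0, 0, 0, 0.088],
    [0, 0, 0, 0, 0.088],
    [0, 0, 0, 0, 0.088],
  ],
)

```text
clock: 2.02
tool_pos: [0.4331, -0.0021, 0.3006]
eef_rot: [0.974, 0.227, -0.001, 0.0]
contact_force: [-0.5, -0.3, 0.4]
opening: 0.998
finger_force: 0.0
```

```bash
python3 - <<'E'
from h import *
plan(.433,-.001,.17,26)
s=snapshot('wrist');cv2.imwrite('pics/w1.png',s['color'][:,:,::-1]);print(s['mtx'],s['eye'],s['orientation'])
E
```

```text
pos [ 0.4331 -0.0021  0.3006] yaw 26.22 shift [ 0.0006 -0.001   0.1306] spin 0.004 t 2.02 open 0.998
[[371.64829954   0.         320.03522401]
 [  0.         371.64829954 243.36454612]
 [  0.           0.           1.        ]] [0.4941503  0.02917099 0.28053062] [-0.11483939  0.07162593 -0.52367196  0.84110006]
```

View pics/w1.png

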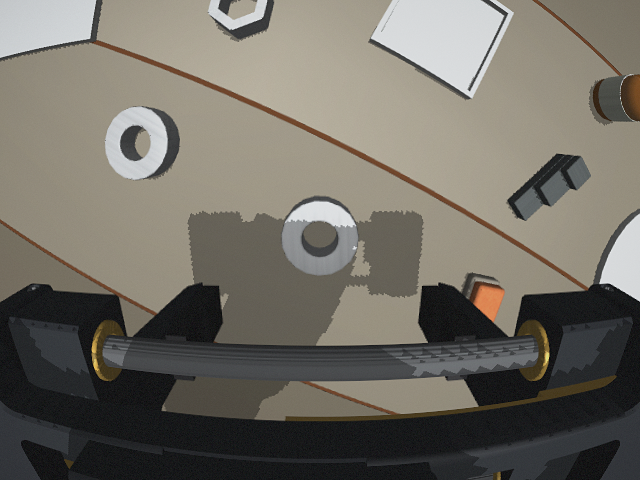

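The wrist view shows collar_2 centred between the fingers with its top at (319,237). The other collar is at (141,144) and jaw_2 is around (550,187). I'll cross-check positions with the fisheye model.

```bash
cat >> h.py <<'E'
WK=(371.648,320.035,243.365)
def wpix(u,v,z,eye,q):
    f,cx,cy=WK;a,b=u-cx,v-cy;rr=np.hypot(a,b);t=rr/f
    d=np.array([np.sin(t)*a/max(rr,1e-9),-np.sin(t)*b/max(rr,1e-9),-np.cos(t)]);d=R.from_quat(q).apply(d)
    return (eye+d*(z-eye[2])/d[2])[:2]
E
python3 - <<'E'
from h import *
e=np.array([0.4941503,0.02917099,0.28053062]);q=[-0.11483939,0.07162593,-0.52367196,0.84110006]
for n,u,v,z in(('B',319,235,.026),('A',141,143,.026),('nut',240,8,.026),('jawLtop',577,172,.036),('jawLlowend',520,206,.014),('stone',487,300,.028)):
    print(n,wpix(u,v,z,e,q).round(4))
E
```

```text
B [0.4357 0.0013]
A [0.4411 0.1492]
nut [0.5584 0.1228]
jawLtop [ 0.5733 -0.1552]
jawLlowend [ 0.5264 -0.134 ]
stone [ 0.4478 -0.1424]
```

Request:
move_arm(
  rows=[
    [0, 0, 0.0261, 0, 0.088],
    [0, 0, 0.0261, 0, 0.088],
    [0, 0, 0.0261, 0, 0.088],
    [0, 0, 0.0261, 0, 0.088],
    [0, 0, 0.0261, 0, 0.088],
    [0, 0, 0, 0, 0.088],
    [0, 0, 0, 0, 0.05],
    [0, 0, 0, 0, 0.05],
    [0, 0, 0, 0, 0.05],
    [0, 0, 0, 0, 0.05],
  ],
)

```text
clock: 2.9
tool_pos: [0.4431, -0.0021, 0.2006]
eef_rot: [0.974, 0.227, -0.007, -0.001]
contact_force: [0.1, 0.6, 0.0]
opening: 0.72
finger_force: 0.0
```

Request:
move_arm(
  rows=[
    [0, 0, 0, 0, 0.04],
    [0, 0, 0, 0, 0.04],
    [0, 0, 0, 0, 0.04],
    [0, 0, 0, 0, 0.04],
    [0, 0, 0, 0, 0.04],
    [0, 0, 0, 0, 0.04],
  ],
)

```text
clock: 3.4
tool_pos: [0.4431, -0.0019, 0.1999]
eef_rot: [0.974, 0.227, -0.008, -0.001]
contact_force: [-0.3, 0.5, -0.6]
opening: 0.455
finger_force: 0.0
```

```bash
python3 - <<'E'
from h import *
print(r.get_state()['q'].round(3),r.get_state()['opening'])
plan(.434,0,.17,26)
E
```

```text
[-0.086  0.882 -0.022  2.235  0.385  0.043 -1.598] 0.45532186126671065
pos [ 0.4431 -0.0019  0.1999] yaw 26.25 shift [-0.0069 -0.0055  0.03  ] spin 0.004 t 3.4 open 0.455
```

Joint 6 is at its lower limit, which is the wrist singularity. I'll try spinning here so that joint 5 rolls towards the flipped branch.

Request:
move_arm(
  rows=[
    [0, 0, -0.001, 0, 0.088],
    [0, 0, 0, 0.12, 0.088],
    [0, 0, 0, 0.12, 0.088],
    [0, 0, 0, 0.12, 0.088],
    [0, 0, 0, 0.12, 0.088],
    [0, 0, 0, 0.12, 0.088],
    [0, 0, 0, 0.12, 0.088],
    [0, 0, 0, 0.12, 0.088],
    [0, 0, 0, 0.12, 0.088],
  ],
)

```text
clock: 4.15
tool_pos: [0.4432, -0.0019, 0.2009]
eef_rot: [0.968, -0.251, -0.007, 0.002]
contact_force: [0.3, -0.9, 0.3]
opening: 0.997
finger_force: 0.0
```

```bash
python3 - <<'E'
from h import *
print(r.get_state()['q'].round(3),r.get_state()['opening'])
plan(.434,0,.17,26)
E
```

```text
[-0.093  0.88  -0.012  2.235  0.198  0.043 -2.376] 0.9968774069641997
pos [ 0.4432 -0.0019  0.2009] yaw -29.1 shift [-0.0085  0.0026  0.0311] spin -0.962 t 4.15 open 0.997
```

Request:
move_arm(
  rows=[
    [0, 0, 0, -0.12, 0.088],
    [0, 0, 0, -0.12, 0.088],
    [0, 0, 0, -0.12, 0.088],
    [0, 0, 0, -0.12, 0.088],
    [0, 0, 0, -0.12, 0.088],
    [0, 0, 0, -0.12, 0.088],
    [0, 0, 0, -0.12, 0.088],
    [0, 0, 0, -0.12, 0.088],
    [0, 0, 0, -0.12, 0.088],
    [0, 0, 0, -0.12, 0.088],
  ],
)

```text
clock: 4.98
tool_pos: [0.4432, -0.0019, 0.2009]
eef_rot: [0.939, 0.345, -0.007, -0.002]
contact_force: [-1.7, 0.2, 0.5]
opening: 0.998
finger_force: 0.0
```

Request:
move_arm(
  rows=[
    [0, 0, 0, -0.12, 0.088],
    [0, 0, 0, -0.12, 0.088],
    [0, 0, 0, -0.12, 0.088],
    [0, 0, 0, -0.12, 0.088],
    [0, 0, 0, -0.12, 0.088],
    [0, 0, 0, -0.12, 0.088],
    [0, 0, 0, -0.12, 0.088],
    [0, 0, 0, -0.12, 0.088],
    [0, 0, 0, -0.12, 0.088],
    [0, 0, 0, -0.12, 0.088],
  ],
)

```text
clock: 5.82
tool_pos: [0.4432, -0.002, 0.2009]
eef_rot: [0.58, 0.815, -0.005, -0.006]
contact_force: [-0.2, -0.3, -0.5]
opening: 0.998
finger_force: 0.0
```

```bash
python3 - <<'E'
from h import *
print(r.get_state()['q'].round(3),r.get_state()['opening'])
plan(.434,0,.17,26)
E
```

```text
[ 0.065  0.885 -0.267  2.227  1.279  0.215 -1.049] 0.997692459983999
pos [ 0.4432 -0.002   0.2009] yaw 109.09 shift [ 0.0047 -0.0076  0.0311] spin 1.45 t 5.82 open 0.998
```

Joints 5 and 6 have swung clear of the limit. Descending to the collar.

Request:
move_arm(
  rows=[
    [0.0015, -0.0025, 0.003, 0, 0.088],
    [0.0015, -0.0025, 0.004, 0, 0.088],
    [0.0015, -0.0025, 0.004, 0, 0.088],
    [0, 0, 0.005, 0, 0.088],
    [0, 0, 0.005, 0, 0.088],
    [0, 0, 0.005, 0, 0.088],
    [0, 0, 0.005, 0, 0.088],
    [0, 0, 0, 0, 0.088],
  ],
)

```text
clock: 6.48
tool_pos: [0.4341, -0.0003, 0.1694]
eef_rot: [0.583, 0.813, -0.005, -0.006]
contact_force: [-0.7, -0.7, -0.1]
opening: 0.996
finger_force: 0.0
```

```bash
python3 - <<'E'
from h import *
print(r.get_state()['q'].round(3),r.get_state()['opening'])
plan(.434,0,.17,26)
E
```

```text
[ 0.067  0.958 -0.278  2.253  1.716  0.228 -1.493] 0.9956702674561932
pos [ 4.341e-01 -3.000e-04  1.694e-01] yaw 108.72 shift [ 0.0003  0.     -0.0006] spin 1.444 t 6.48 open 0.996
```

Request:
move_arm(
  rows=[
    [0, 0, 0, 0, 0.05],
    [0, 0, 0, 0, 0.05],
    [0, 0, 0, 0, 0.05],
    [0, 0, 0, 0, 0.05],
    [0, 0, 0, 0, 0.05],
    [0, 0, 0, 0, 0.05],
    [0, 0, 0, 0, 0.045],
    [0, 0, 0, 0, 0.045],
  ],
  newtons=45,
)

```text
clock: 7.15
tool_pos: [0.4345, 0.0001, 0.1703]
eef_rot: [0.582, 0.813, -0.005, -0.006]
contact_force: [1.8, 0.8, 3.9]
opening: 0.62
finger_force: 45.0
```

Request:
move_arm(
  rows=[
    [0, 0, -0.009, 0, 0.045],
    [0, 0, -0.009, 0, 0.045],
    [0, 0, -0.009, 0, 0.045],
    [0, 0, -0.009, 0, 0.045],
    [0, 0, -0.009, 0, 0.045],
    [0, 0, 0, 0, 0.045],
  ],
)

```text
clock: 7.65
tool_pos: [0.4346, -0.0003, 0.2158]
eef_rot: [0.583, 0.813, -0.005, -0.006]
contact_force: [0.2, -0.4, -3.5]
opening: 0.626
finger_force: 45.0
```

```bash
python3 - <<'E'
from h import *
print(r.get_state()['q'].round(3),r.get_state()['finger_force'])
plan(.519,-.351,.2165,26)
E
```

```text
[ 0.047  0.849 -0.246  2.251  1.199  0.197 -0.986] 44.96222093672259
pos [ 4.346e-01 -3.000e-04  2.158e-01] yaw 108.69 shift [-0.3592 -0.0324 -0.0017] spin 1.443 t 7.65 open 0.626
```

Request:
move_arm(
  rows=[
    [-0.012, 0, 0, 0, 0.045],
    [-0.024, 0, 0, 0, 0.045],
    [-0.028, 0, 0, 0, 0.045],
    [-0.028, 0, 0, 0, 0.045],
    [-0.028, 0, 0, 0, 0.045],
    [-0.028, 0, 0, 0, 0.045],
    [-0.028, 0, 0, 0, 0.045],
    [-0.028, 0, 0, 0, 0.045],
    [-0.028, 0, 0, 0, 0.045],
    [-0.028, 0, 0, 0, 0.045],
  ],
)

```text
clock: 8.48
tool_pos: [0.5177, -0.2481, 0.2125]
eef_rot: [0.583, 0.813, -0.006, -0.007]
contact_force: [1.0, 0.4, -3.7]
opening: 0.626
finger_force: 45.0
```

Request:
move_arm(
  rows=[
    [-0.028, 0, 0, 0, 0.045],
    [-0.028, 0, 0, 0, 0.045],
    [-0.028, 0, 0, 0, 0.045],
    [-0.028, 0, 0, 0, 0.045],
    [-0.014, -0.002, 0, 0, 0.045],
    [0, 0, 0, 0, 0.045],
    [0, 0, 0, 0, 0.045],
  ],
)

```text
clock: 9.07
tool_pos: [0.5558, -0.3669, 0.2114]
eef_rot: [0.583, 0.812, -0.006, -0.007]
contact_force: [0.0, -0.0, -3.8]
opening: 0.627
finger_force: 45.0
```

```bash
python3 - <<'E'
from h import *
print(r.get_state()['q'].round(3),r.get_state()['finger_force'])
plan(.5567,-.3665,.1725,108)
s=snapshot('wrist');cv2.imwrite('pics/w2.png',s['color'][:,:,::-1]);print(s['eye'],s['orientation'])
E
```

```text
[ 0.836  1.068 -0.652  1.528  0.804  0.848  0.197] 44.96261516294908
pos [ 0.5558 -0.3669  0.2114] yaw 108.63 shift [-0.0001  0.0016  0.0389] spin 0.011 t 9.07 open 0.627
[ 0.53328649 -0.3010626   0.19170535] [-0.13181586 -0.01243358  0.16131756  0.9779809 ]
```

View pics/w2.png

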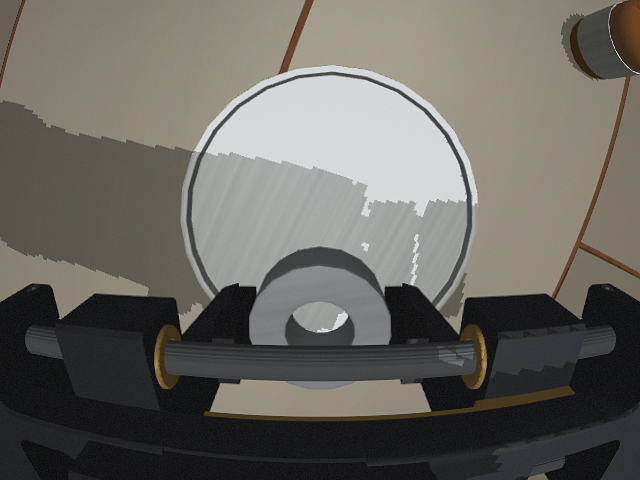

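Wrist view: the collar is held level over the near part of the pan, with the pan spanning columns 182–477 and the collar centred at 320. Lowering.

Request:
move_arm(
  rows=[
    [0, 0.0016, 0.009, 0, 0.045],
    [0, 0, 0.009, 0, 0.045],
    [0, 0, 0.008, 0, 0.045],
    [0, 0, 0.006, 0, 0.045],
    [0, 0, 0.003, 0, 0.045],
    [0, 0, 0.002, 0, 0.045],
    [0, 0, 0.001, 0, 0.045],
    [0, 0, 0, 0, 0.045],
  ],
)

```text
clock: 9.78
tool_pos: [0.558, -0.3657, 0.1754]
eef_rot: [0.582, 0.813, -0.005, -0.006]
contact_force: [0.1, 0.1, -3.7]
opening: 0.626
finger_force: 45.0
```

Request:
move_arm(
  rows=[
    [0, 0, 0.001, 0, 0.045],
    [0, 0, 0.001, 0, 0.045],
    [0, 0, 0.0005, 0, 0.045],
    [0, 0, 0, 0, 0.045],
  ],
)

```text
clock: 10.12
tool_pos: [0.5581, -0.3658, 0.1734]
eef_rot: [0.582, 0.813, -0.005, -0.006]
contact_force: [0.3, 0.2, -2.0]
opening: 0.627
finger_force: 45.0
```

Contact has begun, since the load is coming off. Releasing slightly and lifting.

Request:
move_arm(
  rows=[
    [0, 0, 0.0004, 0, 0.045],
    [0, 0, 0, 0, 0.06],
    [0, 0, 0, 0, 0.068],
    [0, 0, 0, 0, 0.07],
    [0, 0, 0, 0, 0.07],
    [0, 0, -0.015, 0, 0.07],
    [0, 0, -0.025, 0, 0.07],
    [0, 0, -0.03, 0, 0.088],
    [0, 0, -0.02, 0, 0.088],
    [0, 0, 0, 0, 0.088],
  ],
)

```text
clock: 10.95
tool_pos: [0.5614, -0.3657, 0.2687]
eef_rot: [0.583, 0.813, -0.004, -0.002]
contact_force: [0.4, -0.4, 0.1]
opening: 0.989
finger_force: 0.0
```

```bash
python3 - <<'E'
from h import *
s=snapshot('wrist');cv2.imwrite('pics/w3.png',s['color'][:,:,::-1]);print(s['eye'],s['orientation'])
plan(.44,.151,.265,109)
E
```

```text
[ 0.5389825  -0.2999693   0.24853579] [-0.1341015  -0.01797695  0.16153389  0.97754817]
pos [ 0.5605 -0.3657  0.2662] yaw 108.74 shift [0.528  0.0519 0.0007] spin -0.005 t 11.0 open 0.999
```

View pics/w3.png

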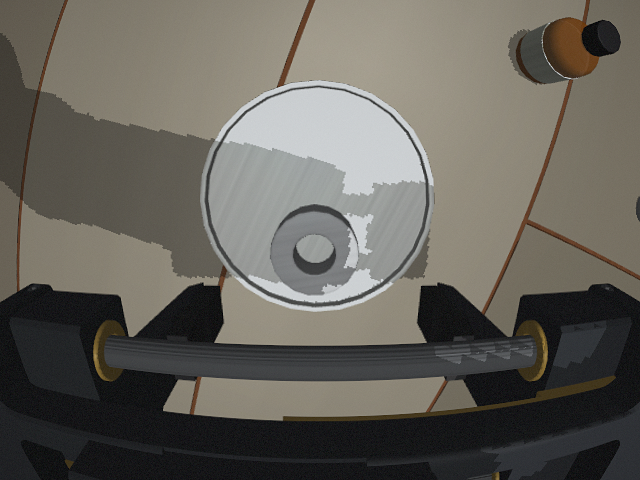

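Wrist view: the collar lies flat inside the pan (collar top at (315,250), pan centre at (318,196)). Next is collar_1.

Request:
move_arm(
  rows=[
    [0.014, 0.0014, 0, 0, 0.088],
    [0.0278, 0.0027, 0, 0, 0.088],
    [0.0278, 0.0027, 0, 0, 0.088],
    [0.0278, 0.0027, 0, 0, 0.088],
    [0.0278, 0.0027, 0, 0, 0.088],
    [0.0278, 0.0027, 0, 0, 0.088],
    [0.0278, 0.0027, 0, 0, 0.088],
    [0.0278, 0.0027, 0, 0, 0.088],
    [0.0278, 0.0027, 0, 0, 0.088],
    [0.0278, 0.0027, 0, 0, 0.088],
  ],
)

```text
clock: 11.83
tool_pos: [0.4978, -0.1061, 0.2628]
eef_rot: [0.583, 0.813, -0.005, -0.007]
contact_force: [-0.3, 0.5, -0.1]
opening: 0.997
finger_force: 0.0
```

Request:
move_arm(
  rows=[
    [0.0278, 0.0027, 0, 0, 0.088],
    [0.0278, 0.0027, 0, 0, 0.088],
    [0.0278, 0.0027, 0, 0, 0.088],
    [0.0278, 0.0027, 0, 0, 0.088],
    [0.0278, 0.0027, 0, 0, 0.088],
    [0.0278, 0.0027, 0, 0, 0.088],
    [0.0278, 0.0027, 0, 0, 0.088],
    [0.0278, 0.0027, 0, 0, 0.088],
    [0.0278, 0.0027, 0, 0, 0.088],
    [0.014, 0.0014, 0, 0, 0.088],
  ],
)

```text
clock: 12.67
tool_pos: [0.4369, 0.1548, 0.2638]
eef_rot: [0.581, 0.814, -0.004, -0.007]
contact_force: [-0.0, 0.0, 0.8]
opening: 0.997
finger_force: 0.0
```

```bash
python3 - <<'E'
from h import *
print(r.get_state()['q'].round(3))
plan(.44,.1515,.17,109)
E
```

```text
[-0.132  0.786 -0.496  2.143  0.879  0.44  -1.   ]
pos [0.4369 0.1548 0.2638] yaw 109.01 shift [-0.0048  0.0032  0.0937] spin 0.0 t 12.67 open 0.997
```

Request:
move_arm(
  rows=[
    [0, 0, 0, 0, 0.088],
    [0, 0, 0.015, 0, 0.088],
    [0, 0, 0.015, 0, 0.088],
    [0, 0, 0.015, 0, 0.088],
    [0, 0, 0.01, 0, 0.088],
    [0, 0, 0, 0, 0.088],
    [0, 0, 0, 0, 0.088],
  ],
)

```text
clock: 13.25
tool_pos: [0.4372, 0.1501, 0.2085]
eef_rot: [0.583, 0.813, -0.006, -0.006]
contact_force: [0.7, 0.4, 0.1]
opening: 0.999
finger_force: 0.0
```

```bash
python3 - <<'E'
from h import *
print(r.get_state()['q'].round(3))
plan(.44,.1515,.17,109)
s=snapshot('wrist');cv2.imwrite('pics/w4.png',s['color'][:,:,::-1])
E
```

```text
[-0.235  0.877 -0.316  2.169  1.051  0.274 -1.153]
pos [0.4372 0.1501 0.2085] yaw 108.7 shift [0.0003 0.0038 0.0384] spin -0.005 t 13.25 open 0.999
```

View pics/w4.png

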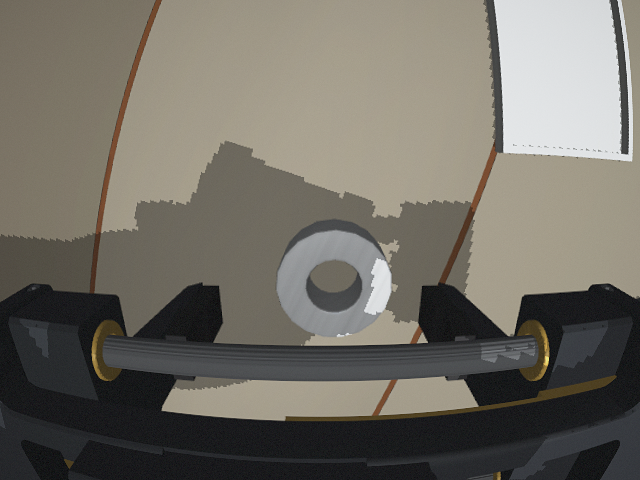

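The collar's top is at (334,283), a few mm to the right of the finger midline, matching the computed 4 mm. Descending and gripping.

Request:
move_arm(
  rows=[
    [0, 0.002, 0.006, 0, 0.088],
    [0, 0.002, 0.01, 0, 0.088],
    [0, 0, 0.01, 0, 0.088],
    [0, 0, 0.008, 0, 0.088],
    [0, 0, 0.004, 0, 0.088],
    [0, 0, 0, 0, 0.088],
    [0, 0, 0, 0, 0.06],
    [0, 0, 0, 0, 0.045],
    [0, 0, 0, 0, 0.045],
    [0, 0, 0, 0, 0.045],
  ],
)

```text
clock: 14.13
tool_pos: [0.4406, 0.1524, 0.1712]
eef_rot: [0.583, 0.813, -0.005, -0.006]
contact_force: [0.2, 0.2, 0.4]
opening: 0.718
finger_force: 0.0
```

Request:
move_arm(
  rows=[
    [0, 0, 0, 0, 0.045],
    [0, 0, 0, 0, 0.045],
    [0, 0, 0, 0, 0.045],
    [0, 0, 0, 0, 0.045],
  ],
)

```text
clock: 14.47
tool_pos: [0.4409, 0.1526, 0.1712]
eef_rot: [0.582, 0.813, -0.004, -0.006]
contact_force: [1.7, -0.1, 3.5]
opening: 0.626
finger_force: 45.0
```

Request:
move_arm(
  rows=[
    [0, 0, -0.009, 0, 0.045],
    [0, 0, -0.009, 0, 0.045],
    [0, 0, -0.009, 0, 0.045],
    [0, 0, -0.009, 0, 0.045],
    [0, 0, -0.009, 0, 0.045],
    [0, 0, 0, 0, 0.045],
  ],
)

```text
clock: 14.97
tool_pos: [0.441, 0.1521, 0.2165]
eef_rot: [0.583, 0.813, -0.005, -0.006]
contact_force: [-0.2, 0.6, -2.8]
opening: 0.629
finger_force: 45.0
```

```bash
python3 - <<'E'
from h import *
print(r.get_state()['q'].round(3),r.get_state()['finger_force'])
plan(.5365,-.308,.2165,109)
E
```

```text
[-0.204  0.867 -0.366  2.154  1.023  0.318 -1.125] 44.96855644014431
pos [0.441  0.1521 0.2165] yaw 108.71 shift [-0.4664 -0.0572 -0.0011] spin -0.005 t 14.97 open 0.629
```

Request:
move_arm(
  rows=[
    [-0.0137, -0.0017, 0, 0, 0.045],
    [-0.0274, -0.0034, 0, 0, 0.045],
    [-0.0274, -0.0034, 0, 0, 0.045],
    [-0.0274, -0.0034, 0, 0, 0.045],
    [-0.0274, -0.0034, 0, 0, 0.045],
    [-0.0274, -0.0034, 0, 0, 0.045],
    [-0.0274, -0.0034, 0, 0, 0.045],
    [-0.0274, -0.0034, 0, 0, 0.045],
    [-0.0274, -0.0034, 0, 0, 0.045],
  ],
)

```text
clock: 15.72
tool_pos: [0.4882, -0.0788, 0.2144]
eef_rot: [0.582, 0.813, -0.006, -0.007]
contact_force: [-0.3, -0.3, -3.7]
opening: 0.629
finger_force: 45.0
```

Request:
move_arm(
  rows=[
    [-0.0274, -0.0034, 0, 0, 0.045],
    [-0.0274, -0.0034, 0, 0, 0.045],
    [-0.0274, -0.0034, 0, 0, 0.045],
    [-0.0274, -0.0034, 0, 0, 0.045],
    [-0.0274, -0.0034, 0, 0, 0.045],
    [-0.0274, -0.0034, 0, 0, 0.045],
    [-0.0274, -0.0034, 0, 0, 0.045],
    [-0.0274, -0.0034, 0, 0, 0.045],
    [-0.0137, -0.0017, 0, 0, 0.045],
    [0, 0, 0, 0, 0.045],
  ],
)

```text
clock: 16.55
tool_pos: [0.5349, -0.312, 0.2128]
eef_rot: [0.585, 0.811, -0.007, -0.006]
contact_force: [0.0, -0.3, -4.4]
opening: 0.63
finger_force: 45.0
```

Request:
move_arm(
  rows=[
    [0, 0, 0, 0, 0.045],
    [0, 0, 0, 0, 0.045],
  ],
)

```text
clock: 16.72
tool_pos: [0.5357, -0.3055, 0.2139]
eef_rot: [0.582, 0.813, -0.005, -0.007]
contact_force: [-0.1, 0.6, -3.2]
opening: 0.628
finger_force: 45.0
```

```bash
python3 - <<'E'
from h import *
print(r.get_state()['q'].round(3),r.get_state()['finger_force'])
plan(.5365,-.308,.1742,109)
E
```

```text
[ 0.781  1.016 -0.634  1.691  0.844  0.75   0.043] 44.968782366486266
pos [ 0.5357 -0.3055  0.2139] yaw 108.85 shift [-0.0029  0.0006  0.0397] spin -0.003 t 16.72 open 0.628
```

Request:
move_arm(
  rows=[
    [0, 0, 0.009, 0, 0.045],
    [0, 0, 0.009, 0, 0.045],
    [0, 0, 0.009, 0, 0.045],
    [0, 0, 0.006, 0, 0.045],
    [0, 0, 0.003, 0, 0.045],
    [0, 0, 0.002, 0, 0.045],
    [0, 0, 0.001, 0, 0.045],
    [0, 0, 0.0005, 0, 0.045],
    [0, 0, 0, 0, 0.045],
    [0, 0, 0, 0, 0.045],
  ],
)

```text
clock: 17.55
tool_pos: [0.5357, -0.3073, 0.1757]
eef_rot: [0.583, 0.813, -0.005, -0.006]
contact_force: [0.5, 0.2, -3.3]
opening: 0.628
finger_force: 45.0
```

Request:
move_arm(
  rows=[
    [0, 0, 0.001, 0, 0.045],
    [0, 0, 0.0008, 0, 0.045],
    [0, 0, 0, 0, 0.045],
    [0, 0, 0, 0, 0.045],
  ],
)

```text
clock: 17.88
tool_pos: [0.5357, -0.3073, 0.1742]
eef_rot: [0.582, 0.813, -0.005, -0.006]
contact_force: [-1.1, -0.1, 3.6]
opening: 0.629
finger_force: 45.0
```

Request:
move_arm(
  rows=[
    [0, 0, 0, 0, 0.06],
    [0, 0, 0, 0, 0.068],
    [0, 0, 0, 0, 0.07],
    [0, 0, 0, 0, 0.07],
    [0, 0, -0.015, 0, 0.07],
    [0, 0, -0.025, 0, 0.07],
    [0, 0, -0.03, 0, 0.088],
    [0, 0, -0.02, 0, 0.088],
    [0, 0, 0, 0, 0.088],
  ],
)

```text
clock: 18.63
tool_pos: [0.5388, -0.3071, 0.269]
eef_rot: [0.582, 0.813, -0.003, -0.002]
contact_force: [0.6, -0.3, -0.7]
opening: 0.986
finger_force: 0.0
```

Request:
move_arm(
  rows=[
    [0, 0, 0, -0.1075, 0.088],
    [0, 0, 0, -0.1075, 0.088],
    [0, 0, 0, -0.1075, 0.088],
    [0, 0, 0, -0.1075, 0.088],
    [0, 0, 0, -0.1075, 0.088],
    [0, 0, 0, -0.1075, 0.088],
    [0, 0, 0, -0.1075, 0.088],
    [0, 0, 0, -0.1075, 0.088],
    [0, 0, 0, 0, 0.088],
  ],
)

```text
clock: 19.38
tool_pos: [0.5366, -0.3073, 0.2633]
eef_rot: [0.189, 0.982, -0.002, -0.008]
contact_force: [0.4, 0.7, -0.2]
opening: 0.998
finger_force: 0.0
```

```bash
python3 - <<'E'
from h import *
print(r.get_state()['q'].round(3),r.get_state()['finger_force'])
plan(.558,-.152,.265,158)
E
```

```text
[ 0.894  1.014 -0.877  1.667  0.936  0.954  0.838] 0.0
pos [ 0.5366 -0.3073  0.2633] yaw 158.17 shift [ 0.0379  0.1521 -0.0021] spin 0.003 t 19.38 open 0.998
```

Request:
move_arm(
  rows=[
    [0.003, 0.0127, 0, 0, 0.088],
    [0.0063, 0.0253, 0, 0, 0.088],
    [0.0063, 0.0253, 0, 0, 0.088],
    [0.0063, 0.0253, 0, 0, 0.088],
    [0.0063, 0.0253, 0, 0, 0.088],
    [0.0063, 0.0253, 0, 0, 0.088],
    [0.0034, 0.0127, 0, 0, 0.088],
    [0, 0, 0.02, 0, 0.088],
    [0, 0, 0, 0, 0.088],
    [0, 0, 0, 0, 0.088],
  ],
)

```text
clock: 20.22
tool_pos: [0.5578, -0.1524, 0.2425]
eef_rot: [0.192, 0.981, -0.003, -0.009]
contact_force: [0.4, 0.3, -0.3]
opening: 0.995
finger_force: 0.0
```

```bash
python3 - <<'E'
from h import *
print(r.get_state()['q'].round(3),r.get_state()['finger_force'])
plan(.558,-.152,.17,158)
s=snapshot('wrist');cv2.imwrite('pics/w5.png',s['color'][:,:,::-1]);print(list(s['eye']),list(s['orientation']))
E
```

```text
[ 0.638  1.    -0.835  1.801  0.989  0.847  0.483] 0.0
pos [ 0.5578 -0.1524  0.2425] yaw 157.91 shift [-0.0012  0.0011  0.0725] spin -0.002 t 20.22 open 0.995
[np.float64(0.49368235864781124), np.float64(-0.1256850814651181), np.float64(0.22355584735592557)] [np.float64(-0.10710621469757775), np.float64(-0.06707722744026849), np.float64(0.5543517973953526), np.float64(0.8226317457140983)]
```

View pics/w5.png

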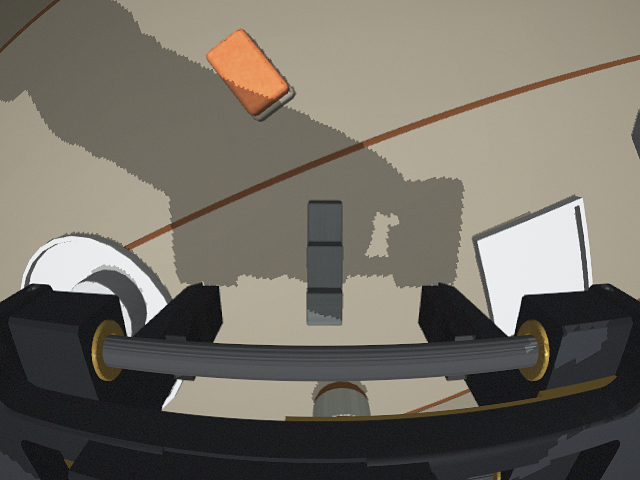

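Jaw_2 is straight between the fingers at column 324, with its steps at rows 200–325, and the bottle is behind at (342,400). Checking the mid-step position.

```bash
python3 - <<'E'
from h import *
e=np.array([0.49368,-0.12569,0.22356]);q=[-0.10711,-0.06708,0.55435,0.82263]
for u,v,z in((324,265,.026),(324,204,.014),(324,289,.036)): print(wpix(u,v,z,e,q).round(4))
E
```

```text
[ 0.5528 -0.1491]
[ 0.5227 -0.1369]
[ 0.5625 -0.153 ]
```

Request:
move_arm(
  rows=[
    [-0.001, 0.001, 0.012, 0, 0.088],
    [0, 0, 0.02, 0, 0.088],
    [0, 0, 0.02, 0, 0.088],
    [0, 0, 0.012, 0, 0.088],
    [0, 0, 0.006, 0, 0.088],
    [0, 0, 0.0015, 0, 0.088],
    [0, 0, 0, 0, 0.05],
    [0, 0, 0, 0, 0.03],
    [0, 0, 0, 0, 0.012],
    [0, 0, 0, 0, 0.012],
  ],
)

```text
clock: 21.1
tool_pos: [0.5588, -0.1516, 0.1724]
eef_rot: [0.191, 0.982, -0.002, -0.007]
contact_force: [-1.3, -0.4, 1.1]
opening: 0.718
finger_force: 0.0
```

Request:
move_arm(
  rows=[
    [0, 0, 0, 0, 0.012],
    [0, 0, 0, 0, 0.012],
    [0, 0, 0, 0, 0.012],
    [0, 0, 0, 0, 0.012],
    [0, 0, 0, 0, 0.012],
    [0, 0, 0, 0, 0.012],
    [0, 0, 0, 0, 0.012],
    [0, 0, 0, 0, 0.012],
    [0, 0, 0, 0, 0.012],
    [0, 0, 0, 0, 0.012],
  ],
)

```text
clock: 21.93
tool_pos: [0.5585, -0.1515, 0.1715]
eef_rot: [0.191, 0.982, -0.002, -0.008]
contact_force: [0.1, 0.8, 0.2]
opening: 0.223
finger_force: 45.0
```

Request:
move_arm(
  rows=[
    [0, 0, -0.009, 0, 0.012],
    [0, 0, -0.009, 0, 0.012],
    [0, 0, -0.009, 0, 0.012],
    [0, 0, -0.009, 0, 0.012],
    [0, 0, -0.009, 0, 0.012],
    [0, 0, 0, 0, 0.012],
  ],
)

```text
clock: 22.43
tool_pos: [0.56, -0.1514, 0.2189]
eef_rot: [0.191, 0.982, -0.002, -0.006]
contact_force: [1.2, 0.3, -1.9]
opening: 0.223
finger_force: 45.0
```

```bash
python3 - <<'E'
from h import *
print(r.get_state()['q'].round(3),r.get_state()['finger_force'])
plan(.535,.3055,.2165,201.3)
E
```

```text
[ 0.623  1.033 -0.808  1.804  1.034  0.811  0.451] 44.97204167302698
pos [ 0.56   -0.1514  0.2189] yaw 158.02 shift [0.1941 0.4144 0.0022] spin -0.755 t 22.43 open 0.223
```

Request:
move_arm(
  rows=[
    [0.0065, 0.0138, 0, 0, 0.012],
    [0.0129, 0.0276, 0, 0, 0.012],
    [0.0129, 0.0276, 0, 0, 0.012],
    [0.0129, 0.0276, 0, 0, 0.012],
    [0.0129, 0.0276, 0, 0, 0.012],
    [0.0129, 0.0276, 0, 0, 0.012],
    [0.0129, 0.0276, 0, 0, 0.012],
    [0.0129, 0.0276, 0, 0, 0.012],
    [0.0129, 0.0276, 0, 0, 0.012],
    [0.0129, 0.0276, 0, 0, 0.012],
  ],
)

```text
clock: 23.27
tool_pos: [0.5434, 0.1388, 0.2165]
eef_rot: [0.191, 0.982, -0.002, -0.008]
contact_force: [0.6, -0.2, -1.7]
opening: 0.22
finger_force: 45.0
```

Request:
move_arm(
  rows=[
    [0.0129, 0.0276, 0, 0, 0.012],
    [0.0129, 0.0276, 0, 0, 0.012],
    [0.0129, 0.0276, 0, 0, 0.012],
    [0.0129, 0.0276, 0, 0, 0.012],
    [0.0129, 0.0276, 0, 0, 0.012],
    [0.0065, 0.0138, 0, 0, 0.012],
    [0, 0, 0, 0, 0.012],
  ],
)

```text
clock: 23.85
tool_pos: [0.5331, 0.3095, 0.2172]
eef_rot: [0.188, 0.982, 0.001, -0.008]
contact_force: [0.2, 0.1, -1.8]
opening: 0.223
finger_force: 45.0
```

Request:
move_arm(
  rows=[
    [0, 0, 0, -0.108, 0.012],
    [0, 0, 0, -0.108, 0.012],
    [0, 0, 0, -0.108, 0.012],
    [0, 0, 0, -0.108, 0.012],
    [0, 0, 0, -0.108, 0.012],
    [0, 0, 0, -0.108, 0.012],
    [0, 0, 0, -0.107, 0.012],
    [0, 0, 0, 0, 0.012],
    [0, 0, 0, 0, 0.012],
  ],
)

```text
clock: 24.6
tool_pos: [0.535, 0.3031, 0.216]
eef_rot: [-0.182, 0.983, 0.0, -0.008]
contact_force: [-0.1, -0.5, -2.1]
opening: 0.224
finger_force: 45.0
```

```bash
python3 - <<'E'
from h import *
print(r.get_state()['q'].round(3),r.get_state()['finger_force'])
plan(.535,.3055,.1755,201.3)
s=snapshot('wrist');cv2.imwrite('pics/w6.png',s['color'][:,:,::-1]);print(list(s['eye']),list(s['orientation']))
E
```

```text
[-0.108  1.119 -0.948  1.689  1.081  0.965  0.449] 44.97175491414964
pos [0.535  0.3031 0.216 ] yaw -158.98 shift [-0.0015  0.0021  0.0405] spin -6.288 t 24.6 open 0.224
[np.float64(0.47050471762524443), np.float64(0.2795799798374124), np.float64(0.19707013667107207)] [np.float64(-0.07022409110591286), np.float64(-0.10526390789272101), np.float64(0.8173229878152478), np.float64(0.5621131739358697)]
```

View pics/w6.png

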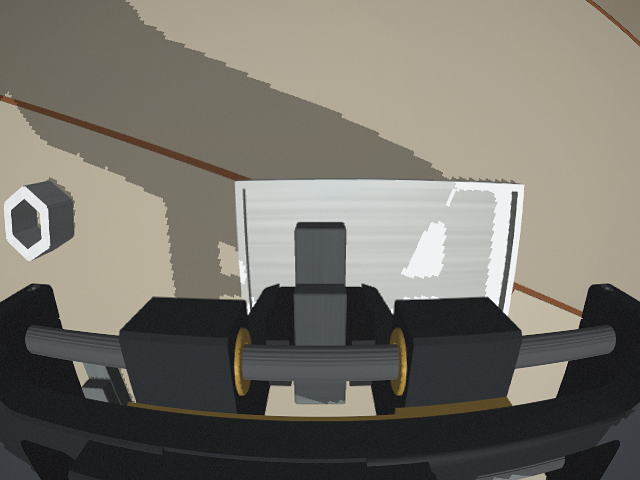

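Jaw_2 hangs aligned with the tray's sides (jaw at columns 295–345, tray at 237–522). Lowering.

Request:
move_arm(
  rows=[
    [0, 0.002, 0.009, 0, 0.012],
    [-0.001, 0.002, 0.009, 0, 0.012],
    [0, 0, 0.009, 0, 0.012],
    [0, 0, 0.006, 0, 0.012],
    [0, 0, 0.004, 0, 0.012],
    [0, 0, 0.002, 0, 0.012],
    [0, 0, 0.001, 0, 0.012],
    [0, 0, 0, 0, 0.012],
    [0, 0, 0, 0, 0.012],
  ],
)

```text
clock: 25.4
tool_pos: [0.5335, 0.309, 0.1768]
eef_rot: [-0.185, 0.983, 0.001, -0.008]
contact_force: [0.2, 0.4, -1.8]
opening: 0.222
finger_force: 45.0
```

Request:
move_arm(
  rows=[
    [0, 0, 0.001, 0, 0.012],
    [0, 0, 0.001, 0, 0.012],
    [0, 0, 0, 0, 0.012],
    [0, 0, 0, 0, 0.012],
  ],
)

```text
clock: 25.73
tool_pos: [0.5335, 0.309, 0.1747]
eef_rot: [-0.185, 0.983, 0.001, -0.008]
contact_force: [0.4, -0.2, -1.3]
opening: 0.221
finger_force: 45.0
```

Request:
move_arm(
  rows=[
    [0, 0, 0.0008, 0, 0.012],
    [0, 0, 0, 0, 0.012],
    [0, 0, 0, 0, 0.03],
    [0, 0, 0, 0, 0.036],
    [0, 0, 0, 0, 0.036],
    [0, 0, 0, 0, 0.036],
    [0, 0, -0.02, 0, 0.036],
    [0, 0, -0.03, 0, 0.036],
    [0, 0, -0.04, 0, 0.088],
    [0, 0, 0, 0, 0.088],
  ],
)

```text
clock: 26.57
tool_pos: [0.5357, 0.3116, 0.2706]
eef_rot: [-0.185, 0.983, 0.005, -0.003]
contact_force: [0.8, 1.2, 0.2]
opening: 0.534
finger_force: 0.0
```

```bash
python3 - <<'E'
from h import *
print(r.get_state()['q'].round(3),r.get_state()['finger_force'])
plan(.6735,.196,.245,207.3)
s=snapshot('wrist');cv2.imwrite('pics/w7.png',s['color'][:,:,::-1])
E
```

```text
[-0.099  1.051 -1.     1.663  1.006  1.027  0.498] 0.0
pos [0.5357 0.3116 0.2706] yaw -158.7 shift [-0.0866 -0.158   0.0235] spin -6.388 t 26.57 open 0.534
```

View pics/w7.png

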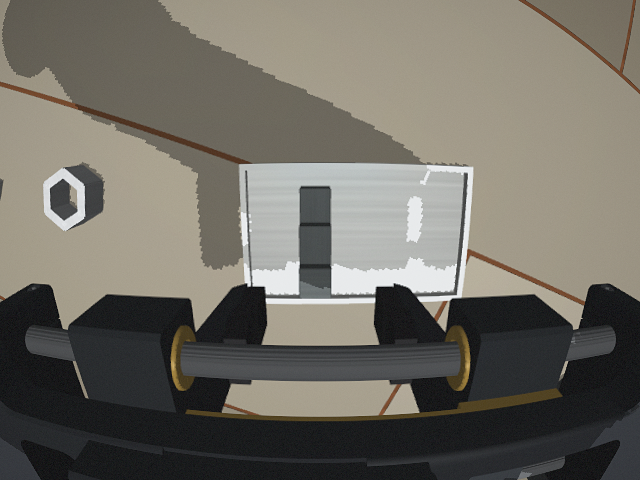

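```bash
python3 - <<'E'
from h import *
s=snapshot('wrist');e,q=s['eye'],s['orientation']
c=np.array([.5169,.335]);a=np.radians(21.3);M=np.array([[np.cos(a),np.sin(a)],[-np.sin(a),np.cos(a)]])
for n,u,v,z in(('lowend',315,187,.017),('step1',315,224,.017),('step2',315,265,.029),('farTopEnd',315,298,.039),('rim00',240,165,.01),('rim01',473,167,.01),('rim10',245,300,.01),('rim11',462,302,.01)):
    p=wpix(u,v,z,e,q);print(n,p.round(4),(M@(p-c)*1000).round(1))
plan(.6735,.196,.245,207.3)
E
```

```text
lowend [0.4954 0.295 ] [-34.6 -29.4]
step1 [0.5174 0.3035] [-11.  -29.5]
step2 [0.5393 0.312 ] [ 12.5 -29.6]
farTopEnd [0.556  0.3185] [ 30.5 -29.6]
rim00 [0.4997 0.2447] [-48.9 -77.9]
rim01 [0.4426 0.3891] [-49.5  77.4]
rim10 [0.5876 0.2774] [ 44.9 -79.3]
rim11 [0.5339 0.4261] [48.9 78.7]
pos [0.5351 0.3094 0.2653] yaw -158.72 shift [-0.088  -0.1561  0.0184] spin -6.388 t 26.67 open 0.628
```

Jaw_2 sits flat, about 1 mm off the tray's x centre and 29.5 mm to the −y side, clear of the rim. Next is jaw_1.

Request:
move_arm(
  rows=[
    [-0.0063, -0.0111, 0.0, 0, 0.088],
    [-0.0126, -0.0223, 0.001, 0, 0.088],
    [-0.0126, -0.0223, 0.001, 0, 0.088],
    [-0.0126, -0.0223, 0.001, 0, 0.088],
    [-0.0126, -0.0223, 0.001, 0, 0.088],
    [-0.0126, -0.0223, 0.001, 0, 0.088],
    [-0.0126, -0.0223, 0.001, 0, 0.088],
    [-0.0062, -0.0111, 0.012, 0, 0.088],
  ],
)

```text
clock: 27.33
tool_pos: [0.6759, 0.1925, 0.243]
eef_rot: [-0.182, 0.983, -0.0, -0.007]
contact_force: [-0.1, -0.3, 0.3]
opening: 1.0
finger_force: 0.0
```

Request:
move_arm(
  rows=[
    [0, 0, 0, -0.105, 0.088],
    [0, 0, 0, 0, 0.088],
    [0, 0, 0, 0, 0.088],
  ],
)

```text
clock: 27.58
tool_pos: [0.6722, 0.1961, 0.2419]
eef_rot: [-0.236, 0.972, 0.002, -0.009]
contact_force: [0.5, 0.5, 0.2]
opening: 0.997
finger_force: 0.0
```

```bash
python3 - <<'E'
from h import *
print(r.get_state()['q'].round(3),r.get_state()['finger_force'])
s=snapshot('wrist');cv2.imwrite('pics/w8.png',s['color'][:,:,::-1]);np.savez('w8',**s)
plan(.6735,.196,.1705,207.3)
E
```

```text
[ 0.085  1.171 -1.005  1.39   1.008  1.151  0.988] 0.0
pos [0.6722 0.1965 0.2426] yaw -152.72 shift [-0.0021 -0.0016  0.072 ] spin -6.283 t 27.63 open 0.998
```

View pics/w8.png

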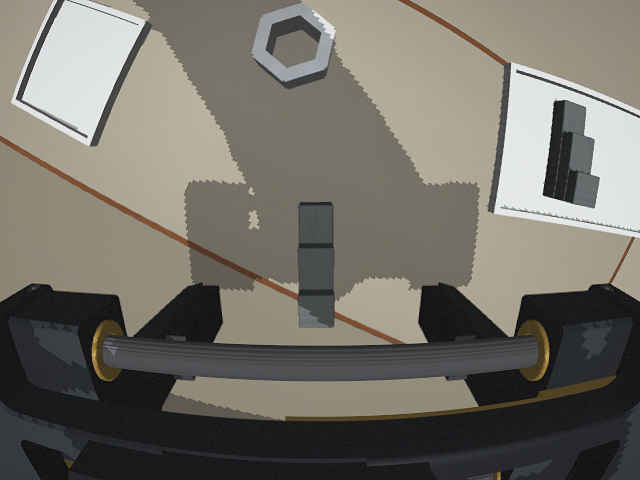

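Jaw_1 is straight between the fingers at column 316, rows 202–327, and the nut shows at (293,42). Descending and gripping.

Request:
move_arm(
  rows=[
    [-0.001, -0.001, 0.012, 0, 0.088],
    [0, 0, 0.02, 0, 0.088],
    [0, 0, 0.02, 0, 0.088],
    [0, 0, 0.012, 0, 0.088],
    [0, 0, 0.006, 0, 0.088],
    [0, 0, 0.001, 0, 0.088],
    [0, 0, 0, 0, 0.05],
    [0, 0, 0, 0, 0.03],
    [0, 0, 0, 0, 0.012],
    [0, 0, 0, 0, 0.012],
  ],
)

```text
clock: 28.47
tool_pos: [0.6738, 0.1952, 0.1736]
eef_rot: [-0.236, 0.972, 0.002, -0.007]
contact_force: [-0.2, 0.2, -0.0]
opening: 0.721
finger_force: 0.0
```

Request:
move_arm(
  rows=[
    [0, 0, 0, 0, 0.012],
    [0, 0, 0, 0, 0.012],
    [0, 0, 0, 0, 0.012],
    [0, 0, 0, 0, 0.012],
    [0, 0, 0, 0, 0.012],
    [0, 0, 0, 0, 0.012],
    [0, 0, 0, 0, 0.012],
    [0, 0, 0, 0, 0.012],
    [0, 0, 0, 0, 0.012],
    [0, 0, 0, 0, 0.012],
  ],
)

```text
clock: 29.3
tool_pos: [0.6734, 0.195, 0.1726]
eef_rot: [-0.236, 0.972, 0.001, -0.008]
contact_force: [-0.1, -0.4, 0.4]
opening: 0.22
finger_force: 45.0
```

Request:
move_arm(
  rows=[
    [0, 0, -0.009, 0, 0.012],
    [0, 0, -0.009, 0, 0.012],
    [0, 0, -0.009, 0, 0.012],
    [0, 0, -0.009, 0, 0.012],
    [0, 0, -0.009, 0, 0.012],
    [0, 0, 0, 0.105, 0.012],
    [0, 0, 0, 0, 0.012],
  ],
)

```text
clock: 29.88
tool_pos: [0.6744, 0.1954, 0.2193]
eef_rot: [-0.183, 0.983, 0.001, -0.007]
contact_force: [-0.3, 1.0, -2.8]
opening: 0.224
finger_force: 45.0
```

```bash
python3 - <<'E'
from h import *
print(r.get_state()['q'].round(3),r.get_state()['finger_force'])
plan(.5106,.3690,.2165,201.3)
s=dict(np.load('w8.npz'))
print(wpix(293,42,.026,s['eye'],s['orientation']))
E
```

```text
[ 0.076  1.193 -0.972  1.392  1.021  1.112  0.878] 44.980626963078976
pos [0.6744 0.1954 0.2193] yaw -158.87 shift [0.0902 0.221  0.005 ] spin -6.286 t 29.88 open 0.224
[0.5642357  0.12771765]
```

Request:
move_arm(
  rows=[
    [0.005, 0.0123, -0.008, 0, 0.012],
    [0.01, 0.0246, 0, 0, 0.012],
    [0.01, 0.0246, 0, 0, 0.012],
    [0.01, 0.0246, 0, 0, 0.012],
    [0.01, 0.0246, 0, 0, 0.012],
    [0.01, 0.0246, 0, 0, 0.012],
    [0.01, 0.0246, 0, 0, 0.012],
    [0.01, 0.0246, 0, 0, 0.012],
    [0.01, 0.0246, 0, 0, 0.012],
    [0.005, 0.0123, 0, 0, 0.012],
  ],
)

```text
clock: 30.72
tool_pos: [0.507, 0.3717, 0.2288]
eef_rot: [-0.188, 0.982, 0.002, -0.008]
contact_force: [-0.5, 0.3, -2.6]
opening: 0.218
finger_force: 45.0
```

Request:
move_arm(
  rows=[
    [0, 0, 0, 0, 0.012],
    [0, 0, 0, 0, 0.012],
    [0, 0, 0, 0, 0.012],
  ],
)

```text
clock: 30.97
tool_pos: [0.5116, 0.3672, 0.2276]
eef_rot: [-0.184, 0.983, -0.0, -0.007]
contact_force: [-0.4, 0.0, -2.6]
opening: 0.224
finger_force: 45.0
```

```bash
python3 - <<'E'
from h import *
print(r.get_state()['q'].round(3),r.get_state()['finger_force'])
plan(.5106,.3690,.1767,201.3)
E
```

```text
[-0.219  1.115 -0.96   1.64   1.052  0.999  0.389] 44.97923607006669
pos [0.5116 0.3672 0.2276] yaw -158.81 shift [-0.0005  0.0019  0.0509] spin -6.285 t 30.97 open 0.224
```

Request:
move_arm(
  rows=[
    [0, 0.001, 0.012, 0, 0.012],
    [0, 0, 0.012, 0, 0.012],
    [0, 0, 0.011, 0, 0.012],
    [0, 0, 0.007, 0, 0.012],
    [0, 0, 0.004, 0, 0.012],
    [0, 0, 0.002, 0, 0.012],
    [0, 0, 0.001, 0, 0.012],
    [0, 0, 0, 0, 0.012],
    [0, 0, 0, 0, 0.012],
  ],
)

```text
clock: 31.72
tool_pos: [0.509, 0.3699, 0.1795]
eef_rot: [-0.185, 0.983, 0.001, -0.007]
contact_force: [-0.7, 0.1, -3.0]
opening: 0.222
finger_force: 45.0
```

Floor contact is expected at about 0.1756.

Request:
move_arm(
  rows=[
    [0, 0, 0.0015, 0, 0.012],
    [0, 0, 0.0015, 0, 0.012],
    [0, 0, 0.001, 0, 0.012],
    [0, 0, 0, 0, 0.012],
    [0, 0, 0, 0, 0.012],
  ],
)

```text
clock: 32.13
tool_pos: [0.5089, 0.3697, 0.1755]
eef_rot: [-0.185, 0.983, 0.001, -0.007]
contact_force: [0.3, -1.1, 1.6]
opening: 0.223
finger_force: 45.0
```

Request:
move_arm(
  rows=[
    [0, 0, 0, 0, 0.03],
    [0, 0, 0, 0, 0.036],
    [0, 0, 0, 0, 0.036],
    [0, 0, 0, 0, 0.036],
    [0, 0, -0.02, 0, 0.036],
    [0, 0, -0.03, 0, 0.036],
    [0, 0, -0.03, 0, 0.088],
    [0, 0, 0, 0.1, 0.088],
    [0, 0, 0, 0.097, 0.088],
    [0, 0, 0, 0, 0.088],
  ],
)

```text
clock: 32.97
tool_pos: [0.5102, 0.3699, 0.2558]
eef_rot: [-0.086, 0.996, 0.0, -0.007]
contact_force: [-0.6, -0.3, -0.4]
opening: 0.684
finger_force: 0.0
```

```bash
python3 - <<'E'
from h import *
s=snapshot('wrist');e,q=s['eye'],s['orientation']
cv2.imwrite('pics/w9.png',s['color'][:,:,::-1])
plan(.563,.127,.235,190)
E
```

```text
pos [0.5101 0.3697 0.2552] yaw -169.88 shift [-0.0097 -0.2483  0.0197] spin -6.281 t 33.02 open 0.731
```

View pics/w9.png

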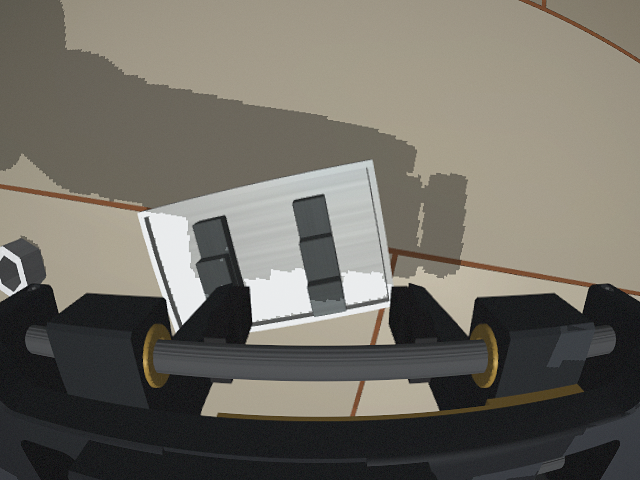

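Both jaws sit side by side inside the tray, at columns 195–240 and 293–345. Now the nut.

Request:
move_arm(
  rows=[
    [-0.0005, -0.0138, 0, 0, 0.088],
    [-0.001, -0.0276, 0.001, 0, 0.088],
    [-0.0012, -0.0276, 0.001, 0, 0.088],
    [-0.0012, -0.0276, 0.001, 0, 0.088],
    [-0.0012, -0.0276, 0.001, 0, 0.088],
    [-0.0012, -0.0276, 0.001, 0, 0.088],
    [-0.0012, -0.0276, 0.003, 0, 0.088],
    [-0.0012, -0.0276, 0.003, 0, 0.088],
    [-0.0012, -0.0276, 0.003, 0, 0.088],
    [0, -0.0138, 0.006, 0, 0.088],
  ],
)

```text
clock: 33.85
tool_pos: [0.5635, 0.1217, 0.2334]
eef_rot: [-0.086, 0.996, -0.002, -0.008]
contact_force: [0.4, -0.9, -0.2]
opening: 0.998
finger_force: 0.0
```

Request:
move_arm(
  rows=[
    [0, 0, 0, 0, 0.088],
    [0, 0, 0, 0, 0.088],
    [0, 0, 0, 0, 0.088],
  ],
)

```text
clock: 34.1
tool_pos: [0.5622, 0.1287, 0.2347]
eef_rot: [-0.088, 0.996, 0.002, -0.008]
contact_force: [-0.1, 0.1, -0.2]
opening: 0.997
finger_force: 0.0
```

```bash
python3 - <<'E'
from h import *
s=snapshot('wrist');np.savez('w10',**s)
cv2.imwrite('pics/w10.png',s['color'][:,:,::-1])
print(r.get_state()['q'].round(3))
plan(.563,.127,.1705,190)
E
```

```text
[ 0.193  1.051 -0.934  1.806  1.072  0.908  0.491]
pos [0.5622 0.1291 0.2349] yaw -169.8 shift [-0.0014 -0.0025  0.0644] spin -6.28 t 34.15 open 0.998
```

View pics/w10.png

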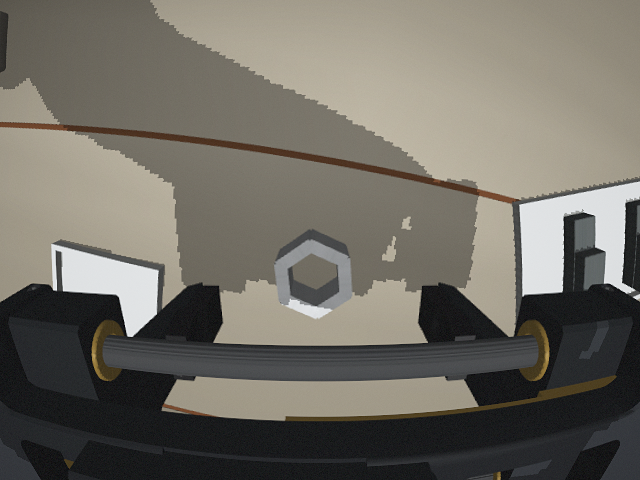

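The nut is between the fingers at (314,279) with its flats facing them, turned about 5° counter-clockwise. I'll correct the spin and grip.

Request:
move_arm(
  rows=[
    [0, -0.002, 0.01, -0.075, 0.088],
    [0, 0, 0.02, 0, 0.088],
    [0, 0, 0.018, 0, 0.088],
    [0, 0, 0.01, 0, 0.088],
    [0, 0, 0.005, 0, 0.088],
    [0, 0, 0.001, 0, 0.088],
    [0, 0, 0, 0, 0.06],
    [0, 0, 0, 0, 0.03],
    [0, 0, 0, 0, 0.03],
    [0, 0, 0, 0, 0.03],
  ],
)

```text
clock: 34.98
tool_pos: [0.5623, 0.1249, 0.1712]
eef_rot: [-0.124, 0.992, 0.001, -0.007]
contact_force: [0.2, -0.2, 0.5]
opening: 0.723
finger_force: 0.0
```

Request:
move_arm(
  rows=[
    [0, 0, 0, 0, 0.03],
    [0, 0, 0, 0, 0.03],
    [0, 0, 0, 0, 0.03],
    [0, 0, 0, 0, 0.03],
    [0, 0, 0, 0, 0.03],
    [0, 0, 0, 0, 0.03],
    [0, 0, 0, 0, 0.03],
    [0, 0, 0, 0, 0.03],
  ],
)

```text
clock: 35.65
tool_pos: [0.5621, 0.1248, 0.1706]
eef_rot: [-0.124, 0.992, 0.001, -0.008]
contact_force: [-0.7, 1.0, 1.5]
opening: 0.462
finger_force: 45.0
```

Request:
move_arm(
  rows=[
    [0, 0, -0.009, 0, 0.03],
    [0, 0, -0.009, 0, 0.03],
    [0, 0, -0.009, 0, 0.03],
    [0, 0, -0.009, 0, 0.03],
    [0, 0, -0.009, 0, 0.03],
    [0, 0, 0, 0, 0.03],
    [0, 0, 0, 0, 0.03],
  ],
)

```text
clock: 36.23
tool_pos: [0.5629, 0.1248, 0.2162]
eef_rot: [-0.124, 0.992, 0.0, -0.007]
contact_force: [0.2, -0.8, -2.0]
opening: 0.457
finger_force: 45.0
```

```bash
python3 - <<'E'
from h import *
print(r.get_state()['q'].round(3))
plan(.624,-.0147,.2165,180)
E
```

```text
[ 0.195  1.081 -0.923  1.811  1.115  0.896  0.54 ]
pos [0.5629 0.1248 0.2162] yaw -165.71 shift [-0.0247 -0.1502 -0.0011] spin -6.034 t 36.23 open 0.457
```

Request:
move_arm(
  rows=[
    [-0.0025, -0.015, 0, 0, 0.03],
    [-0.0049, -0.03, 0, 0, 0.03],
    [-0.0049, -0.03, 0, 0, 0.03],
    [-0.0049, -0.03, 0, 0, 0.03],
    [-0.0049, -0.03, 0, 0, 0.03],
    [-0.0025, -0.015, 0, 0, 0.03],
    [0, 0, 0, -0.1, 0.03],
    [0, 0, 0, -0.1, 0.03],
    [0, 0, 0, -0.1, 0.03],
    [0, 0, 0, -0.1, 0.03],
  ],
)

```text
clock: 37.07
tool_pos: [0.6233, -0.0149, 0.2139]
eef_rot: [-0.321, 0.947, 0.002, -0.008]
contact_force: [-0.1, 0.1, -2.2]
opening: 0.46
finger_force: 45.0
```

Request:
move_arm(
  rows=[
    [0, 0, 0, -0.108, 0.03],
    [0, 0, 0, 0, 0.03],
    [0, 0, 0, 0, 0.03],
  ],
)

```text
clock: 37.32
tool_pos: [0.6233, -0.0147, 0.2139]
eef_rot: [-0.368, 0.93, 0.003, -0.008]
contact_force: [-0.6, 0.2, -2.0]
opening: 0.462
finger_force: 45.0
```

```bash
python3 - <<'E'
from h import *
s=snapshot('wrist');np.savez('w11',**s)
cv2.imwrite('pics/w11.png',s['color'][:,:,::-1])
print(r.get_state()['q'].round(3))
plan(.624,-.0147,.174,223.4)
E
```

```text
[ 0.449  1.157 -1.014  1.66   1.124  1.037  1.364]
pos [ 0.6234 -0.0146  0.2141] yaw -136.76 shift [-0.0009 -0.0009  0.0401] spin -6.286 t 37.37 open 0.461
```

View pics/w11.png

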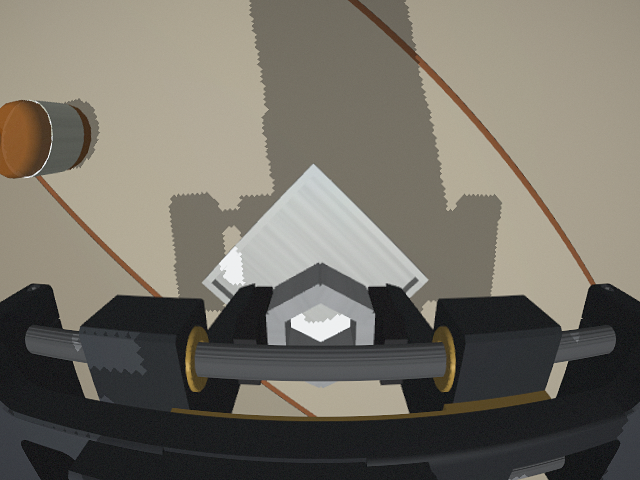

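The tray is diagonal under the nut, with side corners at (203,281) and (427,281). By my count that was picture 15 against a limit of 14, so I'll view no more and check by depth numbers instead.

```bash
python3 - <<'E'
from h import *
s=dict(np.load('w11.npz'));a=wpix(203,281,.01,s['eye'],s['orientation']);b=wpix(427,281,.01,s['eye'],s['orientation']);print(a,b,(a+b)/2,np.linalg.norm(a-b))
E
```

```text
[ 0.66600533 -0.05799639] [0.5823915  0.03165953] [ 0.62419841 -0.01316843] 0.12259468346419147
```

Request:
move_arm(
  rows=[
    [-0.001, -0.001, 0.009, 0, 0.03],
    [0, 0, 0.009, 0, 0.03],
    [0, 0, 0.009, 0, 0.03],
    [0, 0, 0.006, 0, 0.03],
    [0, 0, 0.003, 0, 0.03],
    [0, 0, 0.002, 0, 0.03],
    [0, 0, 0.001, 0, 0.03],
    [0, 0, 0, 0, 0.03],
    [0, 0, 0, 0, 0.03],
  ],
)

```text
clock: 38.12
tool_pos: [0.6245, -0.0145, 0.1759]
eef_rot: [-0.37, 0.929, 0.002, -0.007]
contact_force: [0.9, 0.5, -2.4]
opening: 0.461
finger_force: 45.0
```

Request:
move_arm(
  rows=[
    [0, 0, 0.001, 0, 0.03],
    [0, 0, 0.0013, 0, 0.03],
    [0, 0, 0, 0, 0.03],
    [0, 0, 0, 0, 0.03],
  ],
)

```text
clock: 38.45
tool_pos: [0.6246, -0.0145, 0.1737]
eef_rot: [-0.37, 0.929, 0.002, -0.007]
contact_force: [-0.3, -0.1, 1.3]
opening: 0.461
finger_force: 45.0
```

Request:
move_arm(
  rows=[
    [0, 0, 0, 0, 0.048],
    [0, 0, 0, 0, 0.053],
    [0, 0, 0, 0, 0.053],
    [0, 0, 0, 0, 0.053],
    [0, 0, -0.015, 0, 0.053],
    [0, 0, -0.03, 0, 0.053],
    [0, 0, -0.035, 0, 0.053],
    [0, 0, -0.035, 0, 0.053],
    [0, 0, -0.035, 0, 0.053],
    [0, 0, 0, 0, 0.053],
  ],
)

```text
clock: 39.28
tool_pos: [0.6283, -0.0124, 0.3319]
eef_rot: [-0.37, 0.929, 0.002, -0.001]
contact_force: [-0.0, 1.2, -0.2]
opening: 0.602
finger_force: 0.0
```

Request:
move_arm(
  rows=[
    [0.03, 0, 0, 0, 0.053],
    [0.03, 0, 0, 0, 0.053],
    [0.03, 0, 0, 0, 0.053],
    [0.03, 0, 0, 0, 0.053],
    [0, 0, 0, 0, 0.053],
    [0, 0, 0, 0, 0.053],
  ],
)

```text
clock: 39.78
tool_pos: [0.5387, -0.0982, 0.3253]
eef_rot: [-0.369, 0.929, 0.002, -0.008]
contact_force: [0.5, 0.5, 0.0]
opening: 0.602
finger_force: 0.0
```

```bash
python3 - <<'E'
from h import *
P=[]
for n,dz in(('scene',-.0006),('side',.0012)):
    s=snapshot(n);q=cloud(s).reshape(-1,3)+[0,0,dz];P.append(q[(s['depth'].ravel()>0)&(q[:,2]<.12)])
for k,c,rad,lo in(('col1',(.558,-.366),.036,.02),('col2',(.536,-.307),.036,.02),('jaw2',(.528,.307),.05,.033),('jaw1',(.504,.367),.05,.033),('nut',(.6246,-.0145),.035,.02),('stone',(.437,-.148),.045,.02),('bottle',(.664,-.182),.04,.07)):
  for q in P:
    w=q[(np.hypot(*(q[:,:2]-c).T)<rad)&(q[:,2]>lo)]
    if len(w)<8: print(k,'few',len(w));continue
    rc=cv2.minAreaRect(w[:,:2].astype('f4')*1000)
    A=np.c_[w[:,:2]-w[:,:2].mean(0),np.ones(len(w))]; t=w[w[:,2]>np.percentile(w[:,2],90)-.005]
    print(k,len(w),np.round(rc[0],1),np.round(rc[1],1),round(rc[2],1),'top',np.percentile(w[:,2],[50,95]).round(4))
st=r.get_state();print(st['tool_pos'],st['contact_force'],st['qd'].round(3),st['clock'])
E
```

```text
col1 629 [ 556.8 -368.4] [54.9 56.2] 66.9 top [0.0274 0.0299]
col1 271 [ 553.7 -364.8] [53.4 57.5] 21.3 top [0.0271 0.0297]
col2 552 [ 534.2 -307.3] [54.7 56. ] 77.8 top [0.0275 0.0298]
col2 337 [ 532.3 -309.9] [53.  68.3] 22.0 top [0.0271 0.0295]
jaw2 51 [550.1 314. ] [20.6 21.9] 31.3 top [0.0377 0.0406]
jaw2 236 [547.5 316.2] [20.5 23.5] 20.4 top [0.0385 0.04  ]
jaw1 43 [526. 374.] [18.9 23.2] 28.3 top [0.0383 0.0414]
jaw1 294 [523.7 377.2] [20.  23.9] 21.6 top [0.0385 0.04  ]
nut 223 [626.2 -12.6] [41.2 47.6] 13.8 top [0.0273 0.0303]
nut 320 [622.7  -9.4] [42.1 47.4] 14.4 top [0.0268 0.0298]
stone 228 [ 438.5 -148.9] [46.3 31.3] 15.7 top [0.0263 0.029 ]
stone 263 [ 434.9 -146.7] [45.4 30.5] 14.7 top [0.0262 0.0286]
bottle 120 [ 666.1 -183.2] [18.9 18.9] 79.6 top [0.0832 0.0856]
bottle 97 [ 660.8 -179.6] [21.6 19.4] 88.1 top [0.08   0.0848]
[ 0.54008527 -0.09623432  0.32557839] [-0.55724759  0.31832688  0.0603018 ] [-0.021  0.009 -0.005 -0.01   0.002  0.002 -0.   ] 39.8833
```

All parts sit at tray-floor height and inside the limits, and the bottle and stone have not moved. Handing in.

```bash
python3 -c "
from plant import r
print(r.finish_job())"
```

```text
the job is handed in; nothing more can be done
None
```

Job handed in at about 40 s: by my final depth check both collars, both jaws and the nut sit flat in their trays and the bottle and stone are unmoved, but no verdict came back, and I viewed 15 pictures, one over the limit of 14.

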